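# Set an eccentric guide roller to a gauge

### The arm

A 6-joint arm with a two-finger parallel gripper is mounted at the origin on a cart in front of the work surface, level with it; the furniture and walls round the work are solid. World frame = base frame: x ahead of the robot, y to its left, z up, the work surface at z = 0. Lengths are in m, angles in degrees, forces in N, time in s.
With the tool pointing down it reaches from about 0.4 to 0.825 m from the base axis. Payload 7 kg.
Tool frame: the origin (TCP) lies midway between the tips of the shut fingers; the grasp point (between the pads) lies ctrl.tcp_to_grasp behind it (ctrl.tcp_to_grasp is the distance from the TCP to the grasp point, in m); z points along the fingers, y is the line along which they close (so a half turn about z gives the same grasp; the last joint's range is limited). The gripper opens to 88 mm and grips with 3 to 60 N. Pads are 19 mm wide; open, the fingers measure 130 mm over their backs; the gripper's body (78 mm by 193 mm) begins 47 mm behind the grasp point.
Start: joints at [86.923, 20.546, 0.682, 0, -70.136, -16.507], TCP at [0.226, 0.636, 0.194] pointing down, gripper open.
Joint ranges: [-176.03, 176.03], [-82.01, 121.73], [-58.28, 71.71], [-173.87, 95.51], [-174.79, -0.11], [-173.66, 173.66]. Speed limits (degrees/s): [136.94, 136.94, 172.46, 180, 180, 180].

### API

Orientations are given as [roll, pitch, yaw] about the fixed x, y, z axes, in that order (R = Rz(yaw) Ry(pitch) Rx(roll)).
In Python, from plant import ctrl, imaging, close_job gives the robot as it stands.
- The arm moves only by the shell command python3 -m crank 'ROWS'. ROWS is JSON, a list of rows, each a list of 3 entries, a list of its own where there are three numbers: the shift along the world's x, y, z in m, then the turn, a rotation vector about the world's x, y, z in degrees, then the opening, from -1 (shut) to 1 (fully open), so that 0 is half open. A call has 1 to 12 rows; each row shifts and turns the commanded pose from where the row before left it; what a row does not reach is not made up. A row lasts 1/10 s, in which the tool goes at most 50 mm and 8.59 degrees, less where a joint would pass 70% of its speed; a pose out of reach is approached as far as the arm can. A call is refused whole if a number of a shift passes 0.05 or a number of a turn 8.59, either way. A call with a gripper value outside its range is refused whole. The fingers move at their own pace and stop on an object; the grip force is fixed at half the most. Time passes only in rows, so rows that do not move let the fingers close. It gives the time, the measured TCP pose, the force, the opening and the grip force at its end, in the units of the state.
- ctrl.get_obs(): the state, without advancing time (a new reading comes with each control period).
- imaging.snapshot(name): name is "scene" or "top" or "wrist"; returns (picture, depth): 384x512x3 uint8, blue, green, red; 384x512 float32, m along the optical axis (not along the pixel's ray), 0 where there is no reading.
- imaging.camera_model(name): a dict with "mtx" (3x3 intrinsics, pixels), "R" (3x3) and "t" (3): a world point X has camera coordinates R X + t. Camera axes: x right, y down, z forward; pixel columns grow to the right and rows downward; lengths in m; the calibration is good to about 2 mm. A picture is of the moment at which its call begins: read the wrist's pose just before it. camera_model takes no time and is no camera call; for the wrist camera it gives the pose at the moment of the call.
- close_job(): hands the job in; it is judged then, once.
The state is a dict: "clock": time; "joint_pos": joint angles; "qvel": joint speeds; "tau": joint torques, N m; "tool_pos": TCP position; "orientation": TCP orientation; "force": force on the tool from outside, world axes, zero at the start; "moment": the same for the moment, N m; "opening": finger opening in m; "gripper_force": force on a finger pad.
Only numpy, scipy, OpenCV 4.12 (cv2) and the standard library are available. Lean on these libraries where they do the work, as an engineer would, in place of code of your own. Each camera call takes 0.05 s, during which the arm holds its last target. There are 200 camera calls.

### The job

Set the roller of the guide fixture to the wide steel gauge (the one with the blue handle): stand it on the plate, flat against the steel fence, with its middle opposite the roller, and then swing the red-knobbed lever of the eccentric clockwise until the roller just touches the gauge. To check the setting, slide the gauge along the fence up to the end stop with the roller left where it is, and leave it there against fence and stop, with the roller still just touching it. Leave the narrow brass gauge, the screw dish and the screwdriver where they are.

Things in the scene. Friction and masses are not known exactly. Their poses are not given: they have to be found in the camera images.
- fixture: Fixed blue plate, 160 (x) x 240 (y) x 15 mm, lying on the worktop (its place and yaw vary). Origin: centre of its underside. Near its +y end a dark steel end stop, 20 mm high above the plate, has its face at y = +108 mm and spans x = +5 to +55 mm. The gauge channel lies along y between the fence (+x side) and the roller (-x side). The lever overhangs the plate towards -x and -y.
- fence: Fixed ground steel bar screwed on the plate, 24 (x) x 204 (y) x 20 mm, parallel to the plate's y. Origin: on its face towards the roller, at the height of the plate's top, at the plate's middle in y; the face is its plane x = 0, +x points into the bar, y points towards the end stop, whose face is at y = +108 mm in this frame too. Its distance from the plate's middle line varies by 10 mm from one start to the next.
- cam_pivot (a point): Axis of the eccentric bolt, at the height of the plate's top, fixed in the plate at x = -13, y = -36 mm. The hub and brass bolt head on it (32 mm across) reach 34 mm above the plate's top.
- cam (a joint): Turn of the eccentric bolt with its lever, 0 to 2.6 rad, grows clockwise from above, starts at 0.1 to 0.55. In the plate's frame the roller's centre is 16 mm x (-cos q, +sin q) from the pivot and the lever points along (-sin q, -cos q): at 0 the channel is widest and the lever points to -y. It needs about 0.05 N m to turn (0.6 N at the knob) and stays where it is left. The right setting (1.2 to 1.9) depends on the fence.
- roller_axis (a point): Centre of the aluminium guide roller (44 mm diameter, 16 mm high, from 2 to 18 mm above the plate), 10 mm above the plate; it turns freely on the eccentric and moves with it.
- lever_grip (a point): Middle of the grip of the red upright knob (16 mm diameter) at the end of the lever, 80 mm from the pivot. The knob reaches from 15 mm below to 22 mm above this point, which is 68 mm above the worktop. The lever bar under it is 6 mm thick and 18 mm wide.
- wide_gauge_grip (a point): The gauge to use: a loose steel bar 36 (x) x 150 (y) x 20 mm with an upright blue handle fin 14 (x) x 44 (y) mm that stands from 20 to 75 mm above the underside. About 0.35 kg; sliding it on the plate between fence and set roller takes 5 to 10 N. The point is on the fin, 55 mm above the underside, over the bar's centre; y runs along the bar. Either end may be put towards the stop.
- narrow_gauge_grip (a point): Another gauge, not to be used: brass bar 28 (x) x 150 (y) x 20 mm with a black fin of the same size. The point lies as on the wide gauge. The two may have changed places.
- dish_mid (a point): Middle of a round steel screw dish, 96 mm across and 20 mm high; bystander.
- screwdriver_mid (a point): Middle of a red screwdriver 150 mm long and 17 mm thick lying on the worktop; bystander.

How it is judged:
By the outcome, as a careful person would: the job done as asked, in the order asked, and still so for the second after the job is handed in, with the robot touching nothing.
It also fails if it takes over 66 s, if anything falls off the work surface, if the arm or the gripper's body presses on something with over 40 N, if the wrist force passes 120 N, or if a joint passes its speed limit or range.

## Working session

There is one attempt and no reset: what is moved stays moved. The work goes in short steps, Python scripts to look and compute and a shell command to move; the robot and the scene stay as the last step left them, time stands still between calls to the robot, and variables do not carry over. Pictures are saved under pics/ and viewed, at most 10 in all, crops included, and the job is handed in when it is done.

```bash
ls; mkdir -p pics
python3 - <<'E'
from plant import ctrl, imaging
import cv2,numpy as np
print(ctrl.get_obs(), ctrl.tcp_to_grasp)
for n in ["top","scene"]:
    im,d=imaging.snapshot(n); cv2.imwrite(f"pics/{n}0.png",im); np.savez(f"{n}0.npz",im=im,d=d,**imaging.camera_model(n))
    print(n,imaging.camera_model(n))
E
```

```text
pics
{'clock': 0.0, 'joint_pos': array([ 8.69239526e+01,  2.05906690e+01,  6.35685767e-01, -2.14228397e-02,
       -7.01347511e+01, -1.65077135e+01]), 'qvel': array([-0.01722577, -0.08895721, -0.05864518, -0.02047259,  0.09001865,
       -0.07060696]), 'tau': array([ 1.22572428e-04, -5.82719564e+01,  2.93043441e+01,  6.99671432e+00,
        6.76073789e-03, -1.74824168e-04]), 'tool_pos': array([0.22608089, 0.63545834, 0.19304179]), 'orientation': array([ 1.79908241e+02, -6.19123744e-03, -1.95910514e+01]), 'force': array([ 0.43197471, -0.59031366,  0.02456678]), 'moment': array([-0.03783857, -0.00164204,  0.01451626]), 'gripper_force': 0.0, 'opening': 0.08745294737260216} 0.0188
top {'mtx': array([[403.07236299,   0.        , 255.40709593],
       [  0.        , 403.07236299, 187.92998736],
       [  0.        ,   0.        ,   1.        ]]), 'R': array([[-0.02433909, -0.99938216, -0.02535545],
       [-0.9947723 ,  0.02672735, -0.0985582 ],
       [ 0.09917499,  0.02282409, -0.99480821]]), 't': array([0.20065778, 0.52568477, 1.01413691])}
scene {'mtx': array([[367.12389708,   0.        , 261.94378141],
       [  0.        , 367.12389708, 193.67629328],
       [  0.        ,   0.        ,   1.        ]]), 'R': array([[ 0.87836156, -0.47792016, -0.00856042],
       [-0.33047059, -0.59423233, -0.7332647 ],
       [ 0.34535511,  0.6469005 , -0.6798894 ]]), 't': array([-0.37657427,  0.33728964,  0.60794113])}
```

View pics/top0.png

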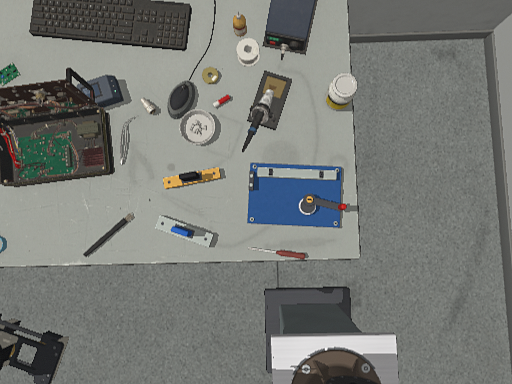

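View pics/scene0.png

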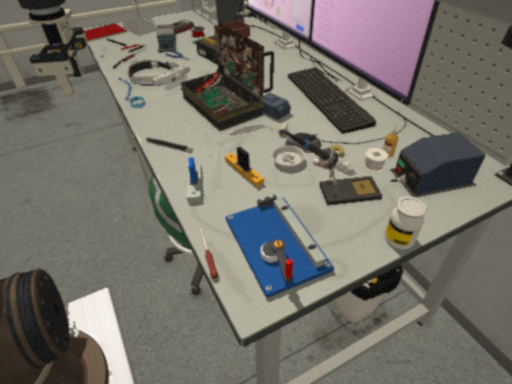

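The top view shows the plate around (295,195), with the fence along its upper edge (row 173), the end stop at its left end (250,178), and the lever knob at (345,207). The wide gauge with the blue fin is at (187,231), the brass one at (190,178), and the screwdriver at (280,253).

```bash
cat > h.py <<'E'
import numpy as np,cv2
def cloud(d,m):
    v,u=np.mgrid[:d.shape[0],:d.shape[1]]
    P=np.stack([(u-m['mtx'][0,2])/m['mtx'][0,0]*d,(v-m['mtx'][1,2])/m['mtx'][1,1]*d,d],-1)
    W=(P-m['t'])@m['R']; W[d<=0]=np.nan
    return W
def rect(P):
    """centre, sizes(long,short), yaw of long axis (deg) of xy points"""
    c,(w,h),a=cv2.minAreaRect((P[:,:2]*1000).astype(np.float32))
    if w<h: w,h,a=h,w,a+90
    a=(a+90)%180-90
    return np.round(c,1),np.round((w,h),1),round(a,2)
def proj(X,m):
    p=m['mtx']@(m['R']@np.asarray(X)+m['t']); return p[:2]/p[2]
E
python3 - <<'E'
import numpy as np,cv2
from h import *
f=np.load('top0.npz'); W=cloud(f['d'],f); im=f['im']; Z=W[...,2]
hsv=cv2.cvtColor(im,cv2.COLOR_BGR2HSV)
def box(a,b,c,d):
    m=np.zeros(Z.shape,bool); m[c:d,a:b]=1; return m
blue=(hsv[...,0]>100)&(hsv[...,0]<125)&(hsv[...,1]>130)
def show(n,m): 
    P=W[m]; print(n,m.sum(),rect(P),'z',np.round(np.nanpercentile(P[:,2]*1000,[5,50,95]),1))
show('plate',box(240,350,155,235)&(Z>.007)&(Z<.022))
show('fence',box(252,345,155,190)&(Z>.029)&(Z<.04))
show('lever',box(290,360,190,220)&(Z>.045))
show('knob',box(335,360,195,220)&(Z>.07))
show('wide bar',box(150,222,205,250)&(Z>.014)&(Z<.028))
show('wide fin',box(150,222,205,250)&(Z>.06))
show('brass',box(155,230,160,195)&(Z>.014)&(Z<.028))
show('table',box(130,150,195,215))
E
```

```text
plate 4232 (array([517.4,  76.4]), array([259.1, 169.4]), 85.66) z [12.5 15.6 18.9]
fence 773 (array([565.2,  88.7]), array([220.3,  55.2]), -84.66) z [32.2 35.7 39.1]
lever 144 (array([485.5,  17.8]), array([101. ,  27.9]), 67.84) z [45.2 48.9 92. ]
knob 41 (array([475.7, -24.3]), array([14.8, 13.1]), 42.11) z [73.8 90.  93.3]
wide bar 676 (array([426. , 376.1]), array([150.2,  36.2]), 69.05) z [17.4 20.6 23.9]
wide fin 107 (array([425.9, 375.9]), array([43.9, 13.9]), 69.67) z [67.8 74.8 77.9]
brass 479 (array([564.7, 355.2]), array([150. ,  28.8]), -80.24) z [17.3 20.7 24.6]
table 400 (array([509.9, 486.5]), array([72., 38.]), 42.13) z [-3.   0.5  3.8]
```

```bash
python3 -m crank '[[[0.02,-0.045,0.01],[0,0,-6.2],0],[[0.02,-0.045,0.01],[0,0,-6.2],0],[[0.02,-0.045,0.01],[0,0,-6.2],0],[[0.02,-0.045,0.01],[0,0,-6.2],0],[[0.02,-0.045,0.01],[0,0,-6.2],0],[[0.02,-0.045,0.01],[0,0,-6.2],0],[[0.02,-0.045,0.01],[0,0,-6.2],0],[[0.02,-0.045,0.01],[0,0,-6.2],0],[[0.02,-0.045,0.01],[0,0,-6.2],0],[[0.02,-0.045,0.01],[0,0,-6.2],0],[[0.02,-0.045,0.01],[0,0,-6.2],0],[[0.02,-0.045,0.01],[0,0,-6.2],0]]'
python3 -m crank '[[[0,0,0],[0,0,0],0],[[0,0,0],[0,0,0],0],[[0,0,0],[0,0,0],0]]'
python3 - <<'E'
from plant import ctrl, imaging
import cv2,numpy as np
m=imaging.camera_model("wrist");im,d=imaging.snapshot("wrist"); cv2.imwrite("pics/w1.png",im); np.savez("w1.npz",im=im,d=d,**m)
print(m['t'], -m['R'].T@m['t'], ctrl.get_obs()['joint_pos'].round(1))
E
```

```text
clock: 1.3
tool_pos: [0.4652, 0.0966, 0.3139]
orientation: [-180.0, 0.0, -94.2]
force: [0.1, 0.7, 0.9]
opening: 0.0435
gripper_force: 0.0
clock: 1.6
tool_pos: [0.4646, 0.0989, 0.3128]
orientation: [180.0, -0.0, -93.9]
force: [1.3, 0.1, -0.6]
opening: 0.0438
gripper_force: 0.0
[ 0.45621387 -0.18711044  0.47232505] [0.45986105 0.03494324 0.50352671] [ 35.9  -2.1 -11.6  -0.  -80.6 -39.7]
```

View pics/w1.png

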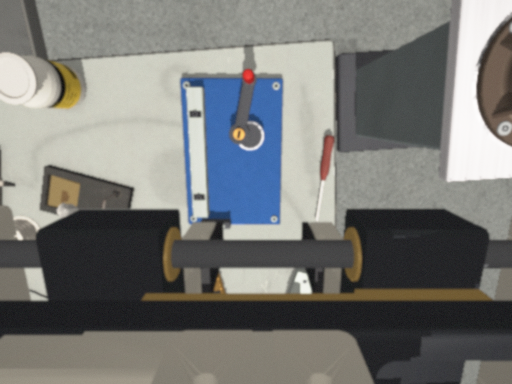

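The wrist view shows the whole plate, corners about (181,76), (283,76), (281,223), (188,220). The fence face is at column ~206, the bolt head at (238,134), the roller at (250,136) and the knob at (248,76).

```bash
cat >> h.py <<'E'
def onplane(uv,z,m):
    uv=np.atleast_2d(np.asarray(uv,float)); r=np.c_[(uv-m['mtx'][:2,2])/[m['mtx'][0,0],m['mtx'][1,1]],np.ones(len(uv))]@m['R']
    c=-m['R'].T@m['t']; return c+r*((z-c[2])/r[:,2])[:,None]
def fixture(f,plate_box):
    """least-squares line fits of plate sides -> centre, yaw"""
    im=f['im']; hsv=cv2.cvtColor(im,cv2.COLOR_BGR2HSV)
    b=((hsv[...,0]>100)&(hsv[...,0]<128)&(hsv[...,1]>120)).astype(np.uint8)
    x0,x1,y0,y1=plate_box; k=np.zeros_like(b); k[y0:y1,x0:x1]=b[y0:y1,x0:x1]
    return k
E
python3 - <<'E'
import numpy as np,cv2
from h import *
for n,bx in(('w1',(170,295,65,215)),('top0',(240,350,155,235))):
    f=np.load(n+'.npz'); k=fixture(f,bx); c=max(cv2.findContours(k,0,1)[0],key=cv2.contourArea)[:,0]
    hull=cv2.convexHull(c)[:,0]
    P=onplane(hull,.015,f); print(n,'plate',rect(P))
    # fence: gray bright pixels inside the plate
    W=cloud(f['d'],f); hsv=cv2.cvtColor(f['im'],cv2.COLOR_BGR2HSV); V=hsv[...,2].astype(int); S=hsv[...,1]
    m=np.zeros(V.shape,np.uint8); x0,x1,y0,y1=bx
    reg=(S<60)&(V>140); m[y0:y1,x0:x1]=reg[y0:y1,x0:x1]
    hb=np.zeros_like(m); cv2.fillConvexPoly(hb,hull,1); hb=cv2.erode(hb,np.ones((3,3))); m&=hb
    for cc in cv2.findContours(m,0,1)[0]:
        if cv2.contourArea(cc)>60:
            print('gray blob',cc[:,0].min(0),cc[:,0].max(0),rect(onplane(cc[:,0],.035,f)))
    red=((hsv[...,0]<8)|(hsv[...,0]>172))&(S>140)&(V>90); r=np.zeros_like(m); r[max(0,y0-25):y1,x0:x1+20]=red[max(0,y0-25):y1,x0:x1+20]
    q=np.argwhere(r)[:,::-1]; print('knob px',len(q),q.mean(0), onplane(q.mean(0),.088,f)*1000)
E
python3 - <<'E'
import cv2
a=cv2.imread('pics/w1.png')[60:235,165:300]; cv2.imwrite('pics/w1c.png',cv2.resize(a,None,fx=3.4,fy=3.4,interpolation=2))
E
```

```text
w1 plate (array([510.6,  79.3]), array([219.3, 154.8]), 86.01)
gray blob [239 121] [264 149] (array([475.4,  60.2]), array([44.9, 31.8]), 62.64)
gray blob [183  81] [206 192] (array([553.8,  56.3]), array([170.5,  27.4]), -85.61)
knob px 124 [248.11290323  75.68548387] [[474.09883414 -21.62210488  88.        ]]
top0 plate (array([512.3,  86.9]), array([238., 157.]), 85.8)
gray blob [323 168] [337 179] (array([562.1,  -5.5]), array([36.2, 28.5]), 88.43)
gray blob [273 168] [319 178] (array([565.8,  81.7]), array([119. ,  24.4]), 85.8)
gray blob [257 167] [269 176] (array([572.1, 166.4]), array([31. , 23.4]), 88.38)
knob px 44 [341.79545455 206.43181818] [[474.24228233 -21.69564888  88.        ]]
```

View pics/w1c.png

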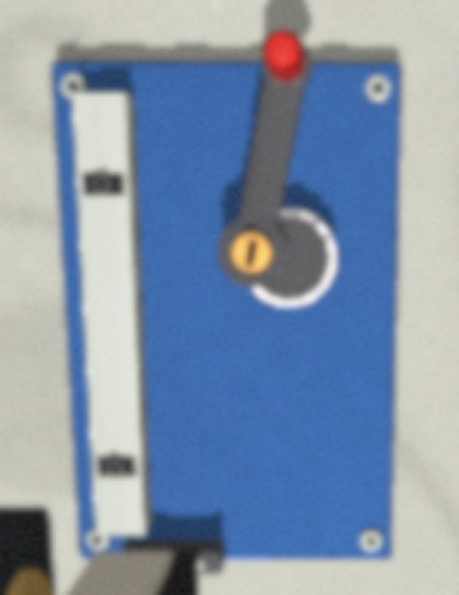

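Fixture estimate: centre about (0.512, 0.0875), yaw −4.2°, fence face at plate x ≈ 41.9 mm. That gives a setting of q ≈ 1.38, so the gauge centre belongs at about (0.535, 0.0655). I'll fetch the wide gauge next.

```bash
python3 -m crank '[[[-0.005,0.035,-0.02],[0,0,-2.1],0],[[-0.005,0.035,-0.02],[0,0,-2.1],0],[[-0.005,0.035,-0.02],[0,0,-2.1],0],[[-0.005,0.035,-0.02],[0,0,-2.1],0],[[-0.005,0.035,-0.02],[0,0,-2.1],0],[[-0.005,0.035,-0.02],[0,0,-2.1],0],[[-0.005,0.035,-0.02],[0,0,-2.1],0],[[-0.005,0.035,-0.02],[0,0,-2.1],0],[[0,0,0],[0,0,0],0],[[0,0,0],[0,0,0],0]]'
python3 -m crank '[[[0,-0.0035,-0.028],[0,0,0],0],[[0,0,-0.028],[0,0,0],0],[[0,0,-0.028],[0,0,0],0],[[0,0,-0.014],[0,0,0],0],[[0,0,-0.014],[0,0,0],0],[[0,0,0],[0,0,0],0],[[0,0,0],[0,0,0],0]]'
```

```text
clock: 2.65
tool_pos: [0.4234, 0.3799, 0.1522]
orientation: [180.0, -0.1, -110.5]
force: [0.4, -0.9, 0.6]
opening: 0.0439
gripper_force: 0.0
clock: 3.35
tool_pos: [0.4252, 0.3753, 0.0423]
orientation: [-180.0, 0.0, -110.7]
force: [0.6, -0.8, 0.9]
opening: 0.0439
gripper_force: 0.0
```

```bash
python3 -m crank '[[[0,0,0],[0,0,0],-1],[[0,0,0],[0,0,0],-1],[[0,0,0],[0,0,0],-1],[[0,0,0],[0,0,0],-1],[[0,0,0],[0,0,0],-1],[[0,0,0],[0,0,0],-1]]'
python3 -m crank '[[[0,0,0.02],[0,0,0],-1],[[0,0,0.03],[0,0,0],-1],[[0,0,0.03],[0,0,0],-1],[[0,0,0],[0,0,0],-1],[[0,0,0],[0,0,0],-1]]'; python3 -c "
from plant import ctrl
import numpy as np
a=[ctrl.get_obs() for _ in range(1)][0];print(a['joint_pos'].round(1),a['force'],a['moment'])"
```

```text
clock: 3.95
tool_pos: [0.425, 0.3753, 0.0416]
orientation: [180.0, 0.0, -110.8]
force: [-1.9, -0.1, 3.4]
opening: 0.0117
gripper_force: 30.0
clock: 4.45
tool_pos: [0.4252, 0.3754, 0.1219]
orientation: [-180.0, 0.1, -110.8]
force: [-1.2, 0.4, -0.9]
opening: 0.0008
gripper_force: 0.0
[ 61.2  13.8 -19.   -0.  -57.2 -82. ] [-1.18723846  0.3606886  -0.87102009] [ 0.08916828 -0.07313397  0.02329347]
```

The grip was lost: the opening went from 11.7 mm to 0.8 mm on lifting. I'll look at what happened.

Run:
```python
from plant import ctrl, imaging
import cv2,numpy as np
from h import *
out=[]
for n in("wrist","scene"):
    m=imaging.camera_model(n);im,d=imaging.snapshot(n); np.savez(n+"2.npz",im=im,d=d,**m)
    if n=="scene": im=cv2.resize(im[110:230,130:290],None,fx=3.2,fy=3.2,interpolation=2)
    out.append(im)
cv2.imwrite("pics/s2.png",np.vstack([out[0][:,:512],out[1][:,:512]])[:,:] if 0 else cv2.resize(np.hstack([out[0],out[1]]),(800,300)) if out[0].shape==out[1].shape else out[0])
cv2.imwrite("pics/s2b.png",out[1])
f=np.load('scene2.npz');W=cloud(f['d'],f);hsv=cv2.cvtColor(f['im'],cv2.COLOR_BGR2HSV)
Z=W[...,2]; m=np.zeros(Z.shape,bool);m[140:220,170:215]=1
fin=m&(hsv[...,0]>95)&(hsv[...,0]<128)&(hsv[...,1]>120);P=W[fin]
print(fin.sum(),np.nanpercentile(P,[2,50,98],axis=0).round(4).tolist())
```

```text
125 [[0.4106, 0.3533, 0.0231], [0.418, 0.3578, 0.0607], [0.4289, 0.3888, 0.0767]]
```

View pics/s2b.png

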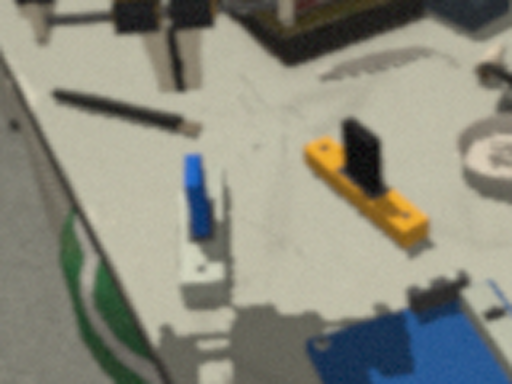

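View pics/s2.png

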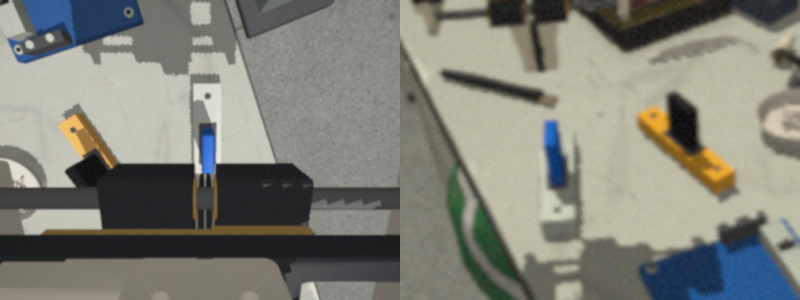

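The gauge is upright and still standing about where it was, with the fin at (207,148) in the wrist half. The fingers came away empty. I'll compare its pose before and after, and check the calibration against the TCP.

Run:
```python
from plant import ctrl, imaging
import cv2,numpy as np
from h import *
def fin(f,b):
    W=cloud(f['d'],f);hsv=cv2.cvtColor(f['im'],cv2.COLOR_BGR2HSV);x0,x1,y0,y1=b
    m=np.zeros(W.shape[:2],bool);m[y0:y1,x0:x1]=1
    k=m&(hsv[...,0]>95)&(hsv[...,0]<128)&(hsv[...,1]>120)
    P=W[k];return k.sum(),np.argwhere(k).mean(0).round(1),np.nanpercentile(P,[5,50,95],axis=0).round(4).tolist(), rect(P[P[:,2]>.065])
print(fin(np.load('scene0.npz'),(170,215,140,220)));print(fin(np.load('scene2.npz'),(170,215,140,220)))
s=np.load('scene2.npz');o=ctrl.get_obs()['tool_pos'];print('tcp px scene',proj(o,s))
m=imaging.camera_model("top");im,d=imaging.snapshot("top");np.savez("top2.npz",im=im,d=d,**m)
print('tcp px top',proj(o,m),proj([o[0],o[1],.3],m))
W=cloud(d,m);Z=W[...,2];k=np.zeros(Z.shape,bool);k[205:250,150:222]=1
P=W[k&(Z>.014)&(Z<.028)];print('bar',len(P),rect(P))
w=np.load('wrist2.npz');print('tcp px wrist',proj(o,w))
cv2.imwrite("pics/t2.png",np.hstack([cv2.resize(im[190:270,140:240],None,fx=4,fy=4,interpolation=2),cv2.resize(s['im'][100:180,120:220],None,fx=4,fy=4,interpolation=2)]))
```

```text
(np.int64(121), array([170.1, 192. ]), [[0.4148, 0.3571, 0.0277], [0.4211, 0.3606, 0.0605], [0.4313, 0.3871, 0.0762]], (array([424.8, 374.6]), array([39.5, 10. ]), 69.54))
(np.int64(125), array([171.3, 191.2]), [[0.4112, 0.3537, 0.0236], [0.418, 0.3578, 0.0607], [0.4278, 0.3845, 0.0762]], (array([421.3, 372.2]), array([39.8, 10.3]), 69.4))
tcp px scene [188.26420427 147.95235161]
tcp px top [175.62421361 231.1877399 ] [154.63975038 231.96236105]
bar 371 (array([411.2, 342.6]), array([84.7, 36.3]), 69.16)
tcp px wrist [261.53686906 215.99033772]
```

View pics/t2.png

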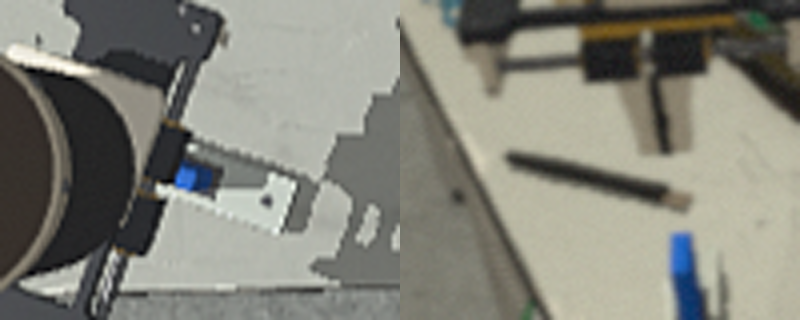

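Run:
```python
import numpy as np
from h import *
f=np.load('scene2.npz');W=cloud(f['d'],f)
for r in range(126,142,2): print(r,[tuple((W[r,c]*1000).round(0).astype(int)) if f['d'][r,c]>0 else None for c in (176,181,184,190)])
```

```text
126 [(np.int64(405), np.int64(373), np.int64(191)), (np.int64(415), np.int64(369), np.int64(190)), (np.int64(422), np.int64(368), np.int64(189)), (np.int64(435), np.int64(364), np.int64(187))]
128 [(np.int64(404), np.int64(376), np.int64(184)), (np.int64(415), np.int64(370), np.int64(185)), (np.int64(422), np.int64(372), np.int64(181)), (np.int64(433), np.int64(359), np.int64(184))]
130 [(np.int64(467), np.int64(653), np.int64(2)), (np.int64(415), np.int64(374), np.int64(176)), (np.int64(421), np.int64(369), np.int64(178)), (np.int64(433), np.int64(363), np.int64(177))]
132 [(np.int64(463), np.int64(642), np.int64(2)), (np.int64(413), np.int64(369), np.int64(175)), (np.int64(419), np.int64(368), np.int64(173)), (np.int64(432), np.int64(361), np.int64(173))]
134 [(np.int64(460), np.int64(632), np.int64(1)), (np.int64(412), np.int64(370), np.int64(168)), (np.int64(419), np.int64(368), np.int64(168)), (np.int64(432), np.int64(363), np.int64(166))]
136 [(np.int64(455), np.int64(618), np.int64(3)), (np.int64(411), np.int64(369), np.int64(164)), (np.int64(418), np.int64(368), np.int64(162)), (np.int64(431), np.int64(364), np.int64(160))]
138 [(np.int64(452), np.int64(608), np.int64(2)), (np.int64(410), np.int64(370), np.int64(158)), (np.int64(475), np.int64(600), np.int64(0)), (np.int64(492), np.int64(594), np.int64(-2))]
140 [(np.int64(449), np.int64(602), np.int64(0)), (np.int64(462), np.int64(593), np.int64(1)), (np.int64(470), np.int64(586), np.int64(2)), (np.int64(487), np.int64(578), np.int64(2))]
```

Run:
```python
import numpy as np
from plant import ctrl
from h import *
o=ctrl.get_obs();print(o['clock'],o['tool_pos'],o['joint_pos'].round(2),o['opening'])
f=np.load('wrist2.npz');W=cloud(f['d'],f);print('cam',-f['R'].T@f['t'])
for r in range(196,262,5): print(r,[tuple((W[r,c]*1000).round(0).astype(int).tolist()) if f['d'][r,c]>0 else None for c in (252,258,262,266,272)])
t=np.load('top2.npz');W=cloud(t['d'],t);k=W[190:270,140:240].reshape(-1,3);k=k[(k[:,2]>.13)&(k[:,2]<.2)];print('top pts .13-.2',len(k),np.nanmean(k,0))
```

```text
4.6 [0.42462046 0.37442964 0.12026332] [ 6.120e+01  1.388e+01 -1.903e+01 -2.000e-02 -5.720e+01 -8.199e+01] 0.0006704009068196458
cam [0.40149431 0.31518496 0.3124671 ]
196 [(438, 382, 20), (427, 372, 72), (424, 373, 75), (420, 374, 76), (416, 376, 74)]
201 [(440, 387, 19), (429, 377, 70), (425, 376, 75), (422, 378, 74), (417, 379, 76)]
206 [(442, 392, 19), (436, 394, 22), (427, 381, 74), (424, 382, 74), (419, 384, 74)]
211 [(444, 397, 21), (438, 399, 20), (428, 384, 76), (425, 386, 75), (420, 388, 75)]
216 [(446, 402, 20), (440, 404, 20), (430, 389, 75), (427, 390, 75), (422, 392, 75)]
221 [(448, 407, 20), (442, 409, 20), (431, 393, 75), (428, 394, 75), (423, 396, 75)]
226 [(426, 364, 166), (424, 367, 160), (440, 417, 18), (420, 368, 161), (416, 367, 167)]
231 [(416, 344, 230), (423, 366, 169), (442, 421, 21), (420, 368, 169), (416, 368, 173)]
236 [(416, 345, 230), (423, 366, 176), (444, 427, 19), (420, 368, 176), (417, 370, 173)]
241 [(416, 345, 234), (415, 346, 234), (413, 346, 234), (412, 347, 234), (411, 347, 234)]
246 [(416, 346, 236), (415, 347, 235), (414, 347, 235), (413, 348, 236), (411, 348, 236)]
251 [(417, 347, 237), (415, 347, 237), (414, 348, 237), (413, 348, 237), (412, 349, 236)]
256 [(417, 348, 239), (416, 349, 237), (415, 349, 237), (413, 349, 239), (412, 350, 238)]
261 [(417, 349, 238), (416, 350, 238), (415, 351, 238), (414, 351, 237), (412, 351, 238)]
top pts .13-.2 2 [0.41644166 0.36570296 0.17138026]
```

Both the scene and wrist depth put the shut fingertips at z ≈ 0.157 while the reported TCP z is 0.121; x and y agree. The real tips are therefore about 36 mm higher than reported, so I closed on the very top of the fin. I'll correct for that. The gauge has shifted about (−3, −2.5) mm.

```bash
python3 -m crank '[[[-0.0025,-0.0025,0],[0,0,0],0],[[0,0,0],[0,0,0],0],[[0,0,0],[0,0,0],0],[[0,0,0],[0,0,0],0],[[0,0,0],[0,0,0],0],[[0,0,-0.02],[0,0,0],0],[[0,0,-0.02],[0,0,0],0],[[0,0,-0.02],[0,0,0],0],[[0,0,-0.02],[0,0,0],0],[[0,0,-0.01],[0,0,0],0],[[0,0,0],[0,0,0],0]]'
python3 - <<'E'
from plant import ctrl, imaging
import numpy as np
from h import *
m=imaging.camera_model("wrist");im,d=imaging.snapshot("wrist");np.savez('wrist3.npz',im=im,d=d,**m);W=cloud(d,m);Z=W[...,2]
o=ctrl.get_obs();print(o['tool_pos'],o['force'],o['opening'])
P=W[150:330,150:380].reshape(-1,3)
import cv2
cv2.imwrite('pics/w3.png',im)
E
```

```text
clock: 5.7
tool_pos: [0.4221, 0.3718, 0.0301]
orientation: [180.0, -0.2, -110.8]
force: [-0.2, -0.1, 0.7]
opening: 0.0443
gripper_force: 0.0
[0.42257426 0.37248401 0.03120027] [-1.70735333e-01 -6.92519012e-04  1.02707233e+00] 0.043715501778660536
```

View pics/w3.png

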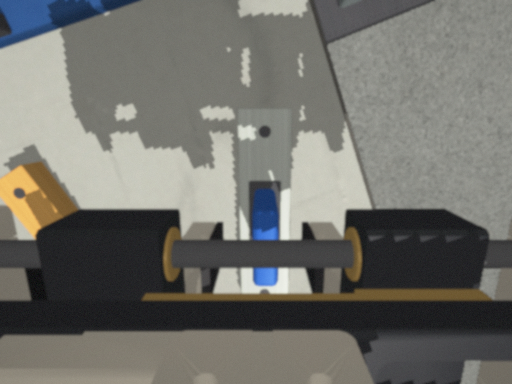

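The fin (column 265) sits centred between the open fingers (inner edges ~212 and ~312). I'll lower 26 mm more and grip.

```bash
python3 -m crank '[[[0,0,-0.013],[0,0,0],0],[[0,0,-0.013],[0,0,0],0],[[0,0,0],[0,0,0],-1],[[0,0,0],[0,0,0],-1],[[0,0,0],[0,0,0],-1],[[0,0,0],[0,0,0],-1],[[0,0,0],[0,0,0],-1],[[0,0,0],[0,0,0],-1]]'
python3 -m crank '[[[0,0,0.01],[0,0,0],-1],[[0,0,0.02],[0,0,0],-1],[[0,0,0.03],[0,0,0],-1],[[0,0,0.02],[0,0,0],-1],[[0,0,0],[0,0,0],-1],[[0,0,0],[0,0,0],-1]]'
```

```text
clock: 6.55
tool_pos: [0.4225, 0.3727, 0.0055]
orientation: [180.0, 0.0, -110.8]
force: [-1.3, -0.4, -0.3]
opening: 0.0138
gripper_force: 30.0
clock: 7.15
tool_pos: [0.4223, 0.3724, 0.0854]
orientation: [180.0, 0.0, -110.8]
force: [-0.5, 0.2, -5.2]
opening: 0.0137
gripper_force: 30.0
```

```bash
python3 -m crank '[[[0.012,-0.034,0],[0,0,1.85],-1],[[0.012,-0.034,0],[0,0,1.85],-1],[[0.012,-0.034,0],[0,0,1.85],-1],[[0.012,-0.034,0],[0,0,1.85],-1],[[0.012,-0.034,0],[0,0,1.85],-1],[[0.012,-0.034,0],[0,0,1.85],-1],[[0.012,-0.034,0],[0,0,1.85],-1],[[0.012,-0.034,0],[0,0,1.85],-1],[[0.012,-0.034,0],[0,0,1.85],-1],[[0,0,0],[0,0,0],-1],[[0,0,0],[0,0,0],-1],[[0,0,0],[0,0,0],-1]]'
python3 - <<'E'
from plant import ctrl, imaging
import numpy as np,cv2
m=imaging.camera_model("wrist");im,d=imaging.snapshot("wrist");np.savez('wrist4.npz',im=im,d=d,**m)
print(ctrl.get_obs()['joint_pos'].round(1), ctrl.get_obs()['force'])
cv2.imwrite('pics/w4.png',im)
E
```

```text
clock: 8.35
tool_pos: [0.5298, 0.0666, 0.0844]
orientation: [179.9, -0.0, -94.2]
force: [-0.4, 0.1, -3.8]
opening: 0.0138
gripper_force: 30.0
[ 28.2  13.1 -25.5  -0.  -51.5 -32.3] [ 0.26775165  0.59338447 -4.22772354]
```

View pics/w4.png

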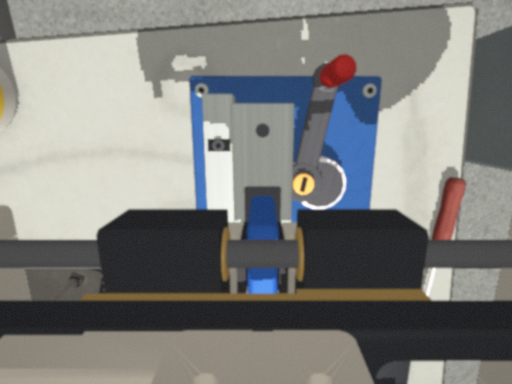

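The gauge bar hangs with its −y end corners at about (235,103) and (294,103). The fence end corners are at (203,95) and (233,95), the bolt at (304,184), the knob top at (341,66), and the plate corners at (191,77) and (381,77).

Run:
```python
import numpy as np
from h import *
f=np.load('wrist4.npz');W=cloud(f['d'],f);Z=W[...,2]
p=lambda n,uv,z:print(n,(onplane(uv,z,f)*1000).round(1).tolist())
p('gauge end',[(235,103),(294,103)],.100); p('fence end',[(203,95),(233,95)],.035); p('bolt',(304,184),.049); p('plate cor',[(191,77),(381,77)],.015)
k=np.zeros(Z.shape,bool);k[85:215,225:300]=1
for z0,z1 in((.09,.112),):
    P=W[k&(Z>z0)&(Z<z1)];print('gauge',rect(P),np.median(P[:,2]))
k[:]=0;k[85:215,195:240]=1
P=W[k&(Z>.029)&(Z<.041)];print('fence',rect(P),np.median(P[:,2]))
# edge direction lines by columns per row
g=f['im'][...,0].astype(int)
for r in(110,130,150,170,190,205):
    z=Z[r,190:310]; print(r,[ (190+i,round(float(z[i]*1000))) for i in range(1,119) if abs(z[i]-z[i-1])>.012])
```

```text
gauge end [[539.3, -7.4, 100.0], [506.2, -5.0, 100.0]]
fence end [[568.5, -18.8, 35.0], [545.6, -17.1, 35.0]]
bolt [[495.9, 53.4, 49.0]]
plate cor [[580.2, -35.2, 15.0], [425.1, -23.9, 15.0]]
gauge (array([526.2,  27. ]), array([65.9, 36.1]), 85.85) 0.09930413052464637
fence (array([561.8,  29.1]), array([96.5, 24.1]), 84.89) 0.03500332781786079
110 [(191, 12), (203, 35), (232, 99), (295, 16), (308, 41)]
130 [(192, 13), (204, 36), (232, 99), (294, 16), (303, 40)]
150 [(193, 14), (205, 34), (233, 98), (294, 15), (299, 42)]
170 [(206, 35), (233, 99), (293, 44)]
190 [(196, 15), (207, 35), (234, 100), (293, 44)]
205 [(207, 33), (234, 98), (251, 117), (275, 101), (292, 14), (305, 33)]
```

```bash
python3 -m crank '[[[0,-0.0015,-0.015],[0,0,0],-1],[[0,0,-0.015],[0,0,0],-1],[[0,0,-0.015],[0,0,0],-1],[[0,0,-0.01],[0,0,0],-1],[[0,0,-0.006],[0,0,0],-1],[[0,0,0],[0,0,0],-1],[[0,0,0],[0,0,0],-1]]'
python3 -m crank '[[[0,0,-0.001],[0,0,0],-1],[[0,0,-0.001],[0,0,0],-1],[[0,0,0],[0,0,0],-1],[[0,0,0],[0,0,0],-1]]'
```

```text
clock: 9.1
tool_pos: [0.5315, 0.0659, 0.0244]
orientation: [-179.9, 0.0, -94.1]
force: [5.1, -0.8, -6.1]
opening: 0.0138
gripper_force: 30.0
clock: 9.5
tool_pos: [0.5315, 0.0654, 0.0232]
orientation: [-179.9, 0.0, -94.1]
force: [5.1, -1.2, 4.5]
opening: 0.0142
gripper_force: 30.0
```

Run:
```python
from plant import ctrl, imaging
import numpy as np,cv2
from h import *
m=imaging.camera_model("wrist");im,d=imaging.snapshot("wrist");np.savez('wrist5.npz',im=im,d=d,**m)
print(ctrl.get_obs()['moment'])
a=cv2.resize(im[:230,130:430],None,fx=1.8,fy=1.8,interpolation=2)
s,ds=imaging.snapshot("scene");np.savez('scene5.npz',im=s,d=ds,**imaging.camera_model("scene"))
b=cv2.resize(s[180:310,215:345],(252,252),interpolation=2); c=np.zeros((a.shape[0],252,3),np.uint8);c[:252]=b
cv2.imwrite('pics/w5.png',np.hstack([a,c]))
W=cloud(d,m);Z=W[...,2]
for r in(40,60,80,100,120,140,160,180): print(r,[(i,round(float(Z[r,i]*1000))) for i in range(150,400,8)])
```

```text
[ 0.14136259 -1.64591649 -0.00405063]
40 [(150, 0), (158, 0), (166, -2), (174, -1), (182, 0), (190, 0), (198, 0), (206, 0), (214, 0), (222, -1), (230, -1), (238, 0), (246, -1), (254, 0), (262, -1), (270, -1), (278, 0), (286, -1), (294, 0), (302, 0), (310, 1), (318, 0), (326, 0), (334, -1), (342, -1), (350, 0), (358, -1), (366, -1), (374, -1), (382, 82), (390, 88), (398, 90)]Traceback (most recent call last):
  File "<stdin>", line 11, in <module>
ValueError: cannot convert float NaN to integer
```

View pics/w5.png

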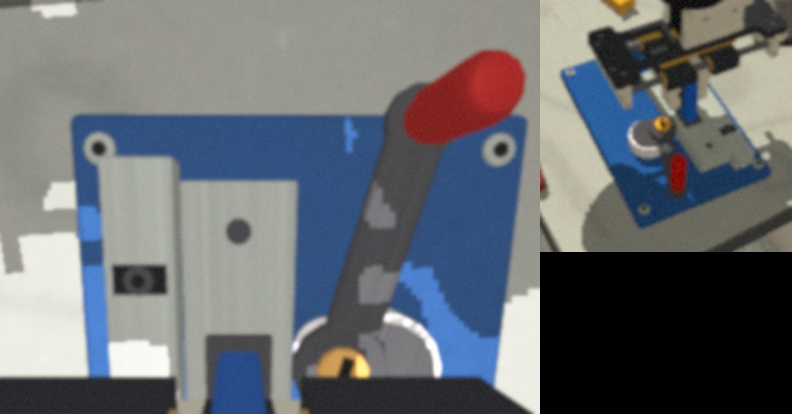

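The gauge is in the channel with a small gap to the fence, about (178,250) in the picture. Its right edge at (296,350) rubs the hub, so I came down ~2 mm too far from the fence. I'll move towards the fence and then settle it.

```bash
python3 -m crank '[[[0.0015,0,0.0005],[0,0,0],-1],[[0.0015,0,0],[0,0,0],-1],[[0,0,0],[0,0,0],-1],[[0,0,0],[0,0,0],-1]]'
python3 - <<'E'
from plant import ctrl, imaging
import numpy as np,cv2
from h import *
m=imaging.camera_model("wrist");im,d=imaging.snapshot("wrist");np.savez('wrist6.npz',im=im,d=d,**m)
o=ctrl.get_obs();print(o['moment'],o['force'])
W=cloud(d,m);Z=W[...,2]
P=W[105:180,233:290].reshape(-1,3);P=P[(P[:,2]>.025)];print('gauge top',np.median(P[:,2]),rect(P)); 
A=np.c_[P[:,:2],np.ones(len(P))];print('plane',np.linalg.lstsq(A,P[:,2],rcond=None)[0])
P=W[90:180,185:226].reshape(-1,3);P=P[(P[:,2]>.029)];print('fence',np.median(P[:,2]),rect(P))
E
```

```text
clock: 10.0
tool_pos: [0.5319, 0.0644, 0.0222]
orientation: [179.8, -0.1, -94.2]
force: [-3.2, -0.4, 2.9]
opening: 0.014
gripper_force: 30.0
[0.09186458 1.11002461 0.20842059] [-2.75805619 -1.64735085  1.88265665]
gauge top 0.0409131984647525 (array([528.5,  13.7]), array([42.2, 33.1]), 85.77)
plane [-0.00605857 -0.04948278  0.04476334]
fence 0.035066285215676445 (array([560.4,   7.5]), array([51.8, 23.1]), 84.74)
```

The gauge's top plane is tilted 2.8° along its length because it rotated in the grip, so its +y end touches the plate and the other end is about 7 mm up. I'll release it to let it settle level, then regrip and press it to the fence.

```bash
python3 -m crank '[[[0,0,0],[0,0,0],-0.8],[[0,0,0],[0,0,0],-0.6],[[0,0,0],[0,0,0],-0.5],[[0,0,0],[0,0,0],-0.5],[[0,0,0],[0,0,0],-0.5]]'
cat > tilt.py <<'E'
from plant import ctrl, imaging
import numpy as np,cv2,sys
from h import *
m=imaging.camera_model("wrist");im,d=imaging.snapshot("wrist");np.savez('wristL.npz',im=im,d=d,**m)
o=ctrl.get_obs();print(o['tool_pos'],o['moment'],o['force'])
W=cloud(d,m);Z=W[...,2]
P=W[105:180,233:290].reshape(-1,3);P=P[(P[:,2]>.025)&(P[:,2]<.05)];print('gauge top',np.median(P[:,2]),rect(P)); 
A=np.c_[P[:,:2],np.ones(len(P))];print('plane',np.linalg.lstsq(A,P[:,2],rcond=None)[0])
cv2.imwrite('pics/t%s.png'%sys.argv[1],cv2.resize(im[:230,130:430],None,fx=2,fy=2,interpolation=2))
E
python3 tilt.py 7
```

```text
clock: 10.55
tool_pos: [0.5338, 0.0653, 0.0229]
orientation: [-180.0, 0.0, -94.1]
force: [-0.1, -0.5, 0.1]
opening: 0.0215
gripper_force: 0.0
[0.53375277 0.06522206 0.0229081 ] [ 0.01972899 -0.04581663  0.03366862] [-0.13702021 -0.00135369  0.74638509]
gauge top 0.034974735997578395 (array([530.7,  15.3]), array([44.5, 34.9]), 85.91)
plane [-0.01365814 -0.00455822  0.04222877]
```

View pics/t7.png

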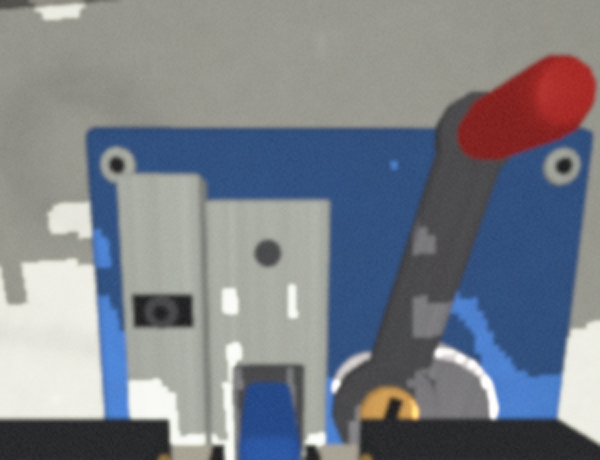

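The gauge now lies level with its top at 35 mm, next to the fence (seam at column ~206). I'll regrip, press it into the fence and watch the force.

```bash
python3 -m crank '[[[0,0,0],[0,0,0],-1],[[0,0,0],[0,0,0],-1],[[0,0,0],[0,0,0],-1],[[0,0,0],[0,0,0],-1]]'
python3 -m crank '[[[0.0005,0,0],[0,0,0],-1],[[0.0005,0,0],[0,0,0],-1],[[0.0005,0,0],[0,0,0],-1],[[0,0,0],[0,0,0],-1]]'
python3 -m crank '[[[0.0005,0,0],[0,0,0],-1],[[0.0005,0,0],[0,0,0],-1],[[0.0005,0,0],[0,0,0],-1],[[0,0,0],[0,0,0],-1]]'
```

```text
clock: 11.0
tool_pos: [0.5334, 0.0651, 0.0228]
orientation: [180.0, -0.0, -94.1]
force: [-0.6, 0.2, -1.0]
opening: 0.0139
gripper_force: 30.0
clock: 11.4
tool_pos: [0.5344, 0.0649, 0.0228]
orientation: [179.9, -0.0, -94.2]
force: [-5.2, 0.8, 3.3]
opening: 0.0139
gripper_force: 30.0
clock: 11.8
tool_pos: [0.5345, 0.0649, 0.0228]
orientation: [179.8, -0.0, -94.2]
force: [-11.6, 3.5, 10.0]
opening: 0.0136
gripper_force: 30.0
```

Firm fence contact at −11 N. I'll relax, release, lift, and go over the knob at about (0.4725, −0.0235) with the fingers open to cage it.

```bash
python3 -m crank '[[[-0.0008,0,0],[0,0,0],-1],[[-0.0007,0,0],[0,0,0],-1],[[0,0,0],[0,0,0],-0.85],[[0,0,0],[0,0,0],-0.7],[[0,0,0],[0,0,0],-0.5],[[0,0,0],[0,0,0],-0.5],[[0,0,0],[0,0,0],-0.5],[[0,0,0.02],[0,0,0],-0.5],[[0,0,0.02],[0,0,0],-0.5],[[0,0,0.02],[0,0,0],-0.5]]'
python3 -m crank '[[[-0.0156,-0.0221,0.005],[0,0,-3.2],-0.2],[[-0.0156,-0.0221,0],[0,0,-3.2],-0.2],[[-0.0156,-0.0221,0],[0,0,-3.2],-0.2],[[-0.0156,-0.0221,0],[0,0,-3.2],-0.2],[[0,0,0],[0,0,0],-0.2],[[0,0,0],[0,0,0],-0.2],[[0,0,0],[0,0,0],-0.2]]'
python3 - <<'E'
from plant import ctrl, imaging
import numpy as np,cv2
from h import *
def show(n,W,k):
    P=W[k]; print(n,len(P),rect(P),np.median(P[:,2]).round(4))
for cam in("top","wrist"):
    m=imaging.camera_model(cam);im,d=imaging.snapshot(cam);np.savez(cam+'8.npz',im=im,d=d,**m);W=cloud(d,m);Z=W[...,2]
    X,Y=W[...,0],W[...,1];hsv=cv2.cvtColor(im,cv2.COLOR_BGR2HSV)
    xf=554.1e-3-(0.0844-Y)*.0732-X   # distance inside channel from fence face
    show(cam+' gauge',W,(xf>.003)&(xf<.045)&(Z>.029)&(Z<.041)&(Y>-.06)&(Y<.18))
    show(cam+' fin',W,(xf>0)&(xf<.06)&(Z>.075)&(Z<.1)&(Y>.0)&(Y<.12)&(hsv[...,0]>95)&(hsv[...,0]<128)&(hsv[...,1]>100))
    red=((hsv[...,0]<8)|(hsv[...,0]>172))&(hsv[...,1]>120)&(Z>.083)&(Z<.1)&(Y<.1)
    show(cam+' knob',W,red)
print(ctrl.get_obs()['tool_pos'])
E
```

```text
clock: 12.8
tool_pos: [0.5354, 0.0651, 0.0835]
orientation: [-180.0, -0.0, -94.1]
force: [-0.0, -0.3, -0.4]
opening: 0.022
gripper_force: 0.0
clock: 13.5
tool_pos: [0.4736, -0.0229, 0.0881]
orientation: [-179.9, 0.0, -106.9]
force: [0.3, -0.4, 0.7]
opening: 0.0351
gripper_force: 0.0
top gauge 480 (array([533.3,  62.8]), array([149. ,  32.1]), 85.79) 0.0358
top fin 95 (array([534.5,  63.6]), array([41.5, 12.7]), 85.72) 0.0902
top knob 0 (array([0., 0.]), array([0., 0.]), 0.0) nan
wrist gauge 375 (array([522. ,  24.4]), array([76. , 21.1]), -75.97) 0.0353
wrist fin 0 (array([0., 0.]), array([0., 0.]), 0.0) nan
wrist knob 380 (array([469.9, -22.4]), array([14.3, 14.2]), -4.44) 0.0894
[ 0.47332806 -0.02276447  0.08787768]
  return _methods._mean(a, axis=axis, dtype=dtype,
  ret = ret.dtype.type(ret / rcount)
```

Gauge set: centre (534.5, 63.6), parallel to the fence within 0.1°, middle within about 2 mm of the roller's final y. Knob at (469.9, −22.4), so q ≈ 0.26. Next I work out the arc increments.

```bash
python3 -m crank '[[[-0.003,0,-0.01],[0,0,0],-0.2],[[0,0,-0.02],[0,0,0],-0.2],[[0,0,-0.02],[0,0,0],-0.2],[[0,0,-0.012],[0,0,0],-0.2],[[0,0,0],[0,0,0],-0.5],[[0,0,0],[0,0,0],-0.5],[[0,0,0],[0,0,0],-0.5]]'
python3 - <<'E'
import numpy as np
q=np.r_[.26,np.arange(.36,1.27,.1),np.arange(1.31,1.5,.05)]
ph=np.radians(-94.2)-q; p=80*np.c_[np.cos(ph),np.sin(ph)]; print(np.c_[q[1:],np.diff(p,axis=0).round(1), np.degrees(-np.diff(q)).round(1)])
E
```

```text
clock: 14.3
tool_pos: [0.4702, -0.023, 0.0263]
orientation: [-180.0, 0.0, -106.9]
force: [0.1, 1.2, -0.5]
opening: 0.0224
gripper_force: 0.0
[[ 0.36 -7.4   3.   -5.7 ]
 [ 0.46 -7.1   3.7  -5.7 ]
 [ 0.56 -6.7   4.4  -5.7 ]
 [ 0.66 -6.2   5.   -5.7 ]
 [ 0.76 -5.7   5.6  -5.7 ]
 [ 0.86 -5.1   6.2  -5.7 ]
 [ 0.96 -4.4   6.7  -5.7 ]
 [ 1.06 -3.7   7.1  -5.7 ]
 [ 1.16 -3.    7.4  -5.7 ]
 [ 1.26 -2.3   7.7  -5.7 ]
 [ 1.31 -0.8   3.9  -2.9 ]
 [ 1.36 -0.6   3.9  -2.9 ]
 [ 1.41 -0.4   4.   -2.9 ]
 [ 1.46 -0.2   4.   -2.9 ]]
```

```bash
python3 -m crank '[[[-0.0074,0.003,0],[0,0,-5.7],-0.5],[[-0.0071,0.0037,0],[0,0,-5.7],-0.5],[[-0.0067,0.0044,0],[0,0,-5.7],-0.5],[[-0.0062,0.005,0],[0,0,-5.7],-0.5],[[-0.0057,0.0056,0],[0,0,-5.7],-0.5],[[-0.0051,0.0062,0],[0,0,-5.7],-0.5],[[0,0,0],[0,0,0],-0.5]]'
python3 -m crank '[[[-0.0044,0.0067,0],[0,0,-5.7],-0.5],[[-0.0037,0.0071,0],[0,0,-5.7],-0.5],[[-0.003,0.0074,0],[0,0,-5.7],-0.5],[[0,0,0],[0,0,0],-0.5],[[0,0,0],[0,0,0],-0.5]]'
```

```text
clock: 15.0
tool_pos: [0.4316, 0.0052, 0.0267]
orientation: [-180.0, 0.1, -141.2]
force: [0.5, -0.7, 0.7]
opening: 0.0219
gripper_force: 0.0
clock: 15.5
tool_pos: [0.4208, 0.0258, 0.0262]
orientation: [180.0, 0.0, -157.9]
force: [0.4, -0.8, -0.3]
opening: 0.0218
gripper_force: 0.0
```

```bash
python3 -m crank '[[[-0.0012,0.0038,0],[0,0,-2.9],-0.5],[[-0.0011,0.0039,0],[0,0,-2.9],-0.5],[[-0.0008,0.0039,0],[0,0,-2.9],-0.5],[[0,0,0],[0,0,0],-0.5],[[0,0,0],[0,0,0],-0.5]]'
python3 - <<'E'
from plant import ctrl, imaging
import numpy as np,cv2
from h import *
for cam in("wrist","top","scene"):
    m=imaging.camera_model(cam);im,d=imaging.snapshot(cam);np.savez(cam+'9.npz',im=im,d=d,**m);W=cloud(d,m);Z=W[...,2]
    hsv=cv2.cvtColor(im,cv2.COLOR_BGR2HSV)
    k=((hsv[...,0]<8)|(hsv[...,0]>172))&(hsv[...,1]>120)&(Z>.083)&(Z<.1)&(W[...,1]<.15)
    if k.sum()>5: P=W[k];print(cam,len(P),rect(P))
o=ctrl.get_obs();print(o['force'],o['moment'],o['joint_pos'].round(1))
E
```

```text
clock: 16.0
tool_pos: [0.4174, 0.0372, 0.0259]
orientation: [180.0, -0.0, -166.7]
force: [1.2, 0.4, 0.3]
opening: 0.0219
gripper_force: 0.0
wrist 121 (array([421.7,  36.3]), array([10.9,  4.3]), -77.82)
[ 0.99692542 -0.93102684 -0.32137808] [ 0.00713261 -0.17421924 -0.04701269] [  32.3    7.5  -43.2   -0.   -39.3 -109.2]
```

```bash
python3 -m crank '[[[-0.0002,0.001,0],[0,0,-0.7],-0.5],[[-0.0002,0.001,0],[0,0,-0.7],-0.5],[[-0.0002,0.001,0],[0,0,-0.7],-0.5],[[-0.0002,0.001,0],[0,0,-0.7],-0.5],[[0,0,0],[0,0,0],-0.5]]'
python3 -m crank '[[[-0.0001,0.001,0],[0,0,-0.7],-0.5],[[-0.0001,0.001,0],[0,0,-0.7],-0.5],[[0,0,0],[0,0,0],-0.5]]'
```

```text
clock: 16.65
tool_pos: [0.4165, 0.0416, 0.0259]
orientation: [180.0, 0.0, -169.8]
force: [-0.4, -0.4, 0.4]
opening: 0.022
gripper_force: 0.0
clock: 16.95
tool_pos: [0.4162, 0.0435, 0.0258]
orientation: [180.0, -0.0, -171.2]
force: [-0.7, -0.3, 0.1]
opening: 0.0217
gripper_force: 0.0
```

```bash
for i in 1; do python3 -m crank '[[[0,0.001,0],[0,0,-0.7],-0.5],[[0,0.001,0],[0,0,-0.7],-0.5],[[0,0,0],[0,0,0],-0.5]]'|egrep 'tool|force:'; done; python3 -m crank '[[[0,0.001,0],[0,0,-0.7],-0.5],[[0,0,0],[0,0,0],-0.5]]'|egrep 'tool|force:'; python3 -m crank '[[[0,0.001,0],[0,0,-0.7],-0.5],[[0,0,0],[0,0,0],-0.5]]'|egrep 'tool|force:'
```

```text
tool_pos: [0.4161, 0.0454, 0.0258]
force: [-0.8, -0.7, 0.1]
gripper_force: 0.4
tool_pos: [0.416, 0.0462, 0.0258]
force: [-0.6, -2.9, 0.5]
gripper_force: 1.1
tool_pos: [0.4159, 0.0471, 0.0258]
force: [-0.9, -3.9, 0.9]
gripper_force: 2.0
```

Contact. The force at the knob rises to 3–4 N against 0.6 N free, at q ≈ 1.38, which matches the predicted 1.376. I'll back off, lift, and take the shut fingers to the gauge's −y end.

```bash
python3 -m crank '[[[0,-0.001,0],[0,0,0],-0.5],[[0,-0.001,0],[0,0,0],-0.5],[[0,-0.0015,0],[0,0,0],-0.5],[[0,0,0],[0,0,0],-0.4],[[0,0,0],[0,0,0],-0.4],[[0,0,0.015],[0,0,0],-0.4],[[0,0,0.025],[0,0,0],-0.4],[[0,0,0.025],[0,0,0],-0.4]]'
python3 -m crank '[[[0.023,-0.0165,0],[0,0,-2.4],-1],[[0.023,-0.0165,0],[0,0,-2.4],-1],[[0.023,-0.0165,0],[0,0,-2.4],-1],[[0.023,-0.0165,0],[0,0,-2.4],-1],[[0.023,-0.0165,0],[0,0,-2.4],-1],[[0,0,0],[0,0,0],-1],[[0,0,0],[0,0,0],-1]]'
cat > look.py <<'E'
from plant import ctrl, imaging
import numpy as np,cv2
from h import *
C=np.array([.5123,.0875]);ex=np.array([.9973,-.0732]);ey=np.array([.0732,.9973])
def show(n,W,k):
    P=W[k]
    if len(P)>8:
        c,s,a=rect(P); r=c/1000-C; print(n,len(P),c,s,a,'z',np.median(P[:,2]).round(4),'plate mm',(1000*np.array([r@ex,r@ey])).round(1))
for cam in("top","wrist","scene"):
    m=imaging.camera_model(cam);im,d=imaging.snapshot(cam);np.savez(cam+'L.npz',im=im,d=d,**m);W=cloud(d,m);Z=W[...,2]
    r=W[...,:2]-C;px,py=r@ex,r@ey;hsv=cv2.cvtColor(im,cv2.COLOR_BGR2HSV);H,S,V=hsv[...,0],hsv[...,1],hsv[...,2]
    show(cam+' gauge',W,(px>0)&(px<.0395)&(Z>.029)&(Z<.041)&(abs(py)<.107))
    show(cam+' fin',W,(px>0)&(px<.06)&(Z>.07)&(Z<.1)&(abs(py)<.07)&(H>95)&(H<128)&(S>100))
    show(cam+' knob',W,((H<8)|(H>172))&(S>120)&(Z>.083)&(Z<.1)&(py<.1)&(px<.0))
    show(cam+' roller rim',W,(V>185)&(S<50)&(Z>.027)&(Z<.04)&(px<.02)&(abs(py)<.08))
print(ctrl.get_obs()['tool_pos'],ctrl.get_obs()['force'])
E
python3 look.py
```

```text
clock: 18.45
tool_pos: [0.4161, 0.0439, 0.0915]
orientation: [-180.0, -0.0, -173.9]
force: [1.0, -0.3, 0.8]
opening: 0.0262
gripper_force: 0.0
clock: 19.15
tool_pos: [0.5311, -0.0389, 0.0903]
orientation: [-180.0, -0.1, 174.0]
force: [0.2, 0.7, -0.9]
opening: 0.0003
gripper_force: 0.0
wrist gauge 5348 [530.5  65.4] [150.4  39.1] 85.6 z 0.035 plate mm [ 19.8 -20.7]
wrist fin 1658 [533.3  63.9] [42.9 13.2] 85.82 z 0.0892 plate mm [ 22.7 -22. ]
wrist knob 597 [417.8  42.2] [14.  13.6] 37.76 z 0.0893 plate mm [-90.9 -52.1]
wrist roller rim 2400 [502.4  75.2] [133.7  57.9] 85.76 z 0.0349 plate mm [ -9. -13.]
scene gauge 710 [530.2  64.9] [150.4  38.7] 86.62 z 0.0356 plate mm [ 19.5 -21.2]
scene fin 165 [532.5  63.2] [42.  14.3] 89.3 z 0.0884 plate mm [ 21.9 -22.8]
scene knob 40 [416.8  41.9] [11.8 11.4] -27.52 z 0.0896 plate mm [-91.9 -52.5]
scene roller rim 172 [501.7  73.4] [129.1  57.4] 84.45 z 0.0355 plate mm [ -9.5 -14.8]
[ 0.53063728 -0.03823308  0.09087003] [0.51888037 0.54531898 0.4106726 ]
```

Gauge and knob hold their places: gauge yaw 85.8°, knob q ≈ 1.36. I'll lower the shut fingers behind the bar's end.

```bash
python3 -m crank '[[[0,-0.001,-0.02],[0,0,1],-1],[[0,0,-0.02],[0,0,0.8],-1],[[0,0,-0.02],[0,0,0],-1],[[0,0,-0.018],[0,0,0],-1],[[0,0,-0.01],[0,0,0],-1],[[0,0,-0.005],[0,0,0],-1],[[0,0,-0.005],[0,0,0],-1],[[0,0,0],[0,0,0],-1]]'
python3 - <<'E'
from plant import ctrl, imaging
import numpy as np,cv2
from h import *
C=np.array([.5123,.0875]);ex=np.array([.9973,-.0732]);ey=np.array([.0732,.9973])
o=ctrl.get_obs();t=o['tool_pos'][:2]-C;print('tcp plate',(1000*np.r_[t@ex,t@ey]).round(1),o['joint_pos'].round(1))
m=imaging.camera_model("scene");im,d=imaging.snapshot("scene");W=cloud(d,m);Z=W[...,2];r=W[...,:2]-C;px,py=r@ex*1e3,r@ey*1e3
# finger points: near tcp
k=(abs(px-t@ex*1e3)<14)&(abs(py-t@ey*1e3)<28)&(Z>.022)&(Z<.09)
P=np.c_[px[k],py[k],Z[k]*1e3]; print(len(P), np.percentile(P,[2,50,98],axis=0).round(1) if len(P) else '')
E
```

```text
clock: 20.1
tool_pos: [0.5313, -0.0394, -0.0071]
orientation: [180.0, 0.0, 175.9]
force: [-0.3, -0.6, 0.0]
opening: 0.0004
gripper_force: 0.0
tcp plate [  28.2 -125.2] [  16.9   20.   -31.1    0.   -38.9 -111. ]
64 [[  15.6 -142.9   28.3]
 [  18.2 -138.8   42.2]
 [  38.7 -120.5   61.6]]
```

```bash
python3 -m crank '[[[0.0003,0.004,0],[0,0,0],-1],[[0.0003,0.004,0],[0,0,0],-1],[[0.0003,0.004,0],[0,0,0],-1],[[0.0003,0.004,0],[0,0,0],-1],[[0,0,0],[0,0,0],-1]]'; python3 -m crank '[[[0.0003,0.004,0],[0,0,0],-1],[[0.0003,0.004,0],[0,0,0],-1],[[0.0003,0.004,0],[0,0,0],-1]]'; python3 look.py
```

```text
clock: 20.65
tool_pos: [0.5327, -0.0231, -0.007]
orientation: [180.0, 0.0, 175.9]
force: [0.1, -0.4, -0.2]
opening: 0.0005
gripper_force: 0.0
clock: 20.95
tool_pos: [0.5334, -0.0115, -0.007]
orientation: [-180.0, 0.0, 175.9]
force: [0.6, -3.2, 2.0]
opening: 0.0005
gripper_force: 2.0
top knob 9 [419.2  37.2] [10.8  4. ] 20.42 z 0.0899 plate mm [-89.2 -57. ]
wrist gauge 4584 [520.6  54.3] [139.5  23.2] 83.61 z 0.0351 plate mm [ 10.7 -32.5]
wrist fin 1987 [533.2  68. ] [19.8 13.4] 85.63 z 0.0876 plate mm [ 22.3 -17.9]
wrist roller rim 2888 [509.7  89. ] [78.8 53. ] 63.67 z 0.0348 plate mm [-2.7  1.3]
scene gauge 349 [521.7  69.4] [176.9  20.2] 84.33 z 0.0356 plate mm [ 10.7 -17.4]
scene fin 25 [528.3  64.7] [15.3  7.2] -59.54 z 0.0825 plate mm [ 17.6 -21.6]
scene knob 40 [416.6  41.9] [12.1 10.2] -16.41 z 0.089 plate mm [-92.1 -52.5]
scene roller rim 116 [504.3 102.2] [110.1  53. ] 80.81 z 0.0355 plate mm [-9.1 14.1]
[ 0.53330328 -0.01107319 -0.00725102] [ 0.10630826 -0.13409441 -0.01365281]
```

```bash
python3 -m crank '[[[0.0003,0.004,0],[0,0,0],-1],[[0.0003,0.004,0],[0,0,0],-1],[[0.0003,0.004,0],[0,0,0],-1],[[0.0003,0.004,0],[0,0,0],-1]]' | egrep 'tool|force'; python3 -m crank '[[[0.0003,0.004,0],[0,0,0],-1],[[0.0003,0.004,0],[0,0,0],-1],[[0.0002,0.003,0],[0,0,0],-1]]'| egrep 'tool|force';  python3 look.py
```

```text
tool_pos: [0.5344, 0.0047, -0.0073]
force: [1.0, -3.3, 0.3]
gripper_force: 1.3
tool_pos: [0.5353, 0.0158, -0.0072]
force: [0.7, -2.1, -1.1]
gripper_force: 1.2
top knob 31 [417.9  41.6] [12.3 12.1] 87.11 z 0.0902 plate mm [-90.8 -52.7]
wrist gauge 4586 [523.1  81.3] [139.4  22.3] 83.4 z 0.035 plate mm [11.2 -5.4]
wrist fin 1984 [533.5  95.2] [21.7 12.2] -79.62 z 0.0874 plate mm [20.6  9.2]
wrist roller rim 3010 [495.5  83.7] [147.5  55.7] 43.33 z 0.0347 plate mm [-16.5  -5. ]
scene gauge 343 [525.2  93.6] [183.5  24.1] 86.16 z 0.0355 plate mm [12.4  7. ]
scene fin 23 [530.3  93.7] [16.5  6.7] -67.36 z 0.0838 plate mm [17.5  7.5]
scene knob 35 [415.9  40.7] [11.8  9.7] -30.98 z 0.088 plate mm [-92.7 -53.7]
scene roller rim 93 [518.6 107.3] [113.2  45.6] 58.6 z 0.0355 plate mm [ 4.8 20.2]
[ 0.53557209  0.01593078 -0.00706129] [ 0.31158268  0.29696969 -0.18310099]
```

```bash
python3 -m crank '[[[0.0002,0.002,0],[0,0,0],-1],[[0.0002,0.002,0],[0,0,0],-1],[[0,0.001,0],[0,0,0],-1]]' | egrep 'tool|force:'; python3 -m crank '[[[0,0.001,0],[0,0,0],-1],[[0,0.001,0],[0,0,0],-1]]'| egrep 'tool|force:';python3 -m crank '[[[0,0.001,0],[0,0,0],-1]]'| egrep 'tool|force:';python3 -m crank '[[[0,0.001,0],[0,0,0],-1]]'| egrep 'tool|force:'
```

```text
tool_pos: [0.5358, 0.0203, -0.007]
force: [0.5, -3.6, 0.5]
gripper_force: 1.5
tool_pos: [0.536, 0.0225, -0.0071]
force: [1.0, -3.3, -0.1]
gripper_force: 1.3
tool_pos: [0.5361, 0.0236, -0.0071]
force: [2.5, -2.5, 0.2]
gripper_force: 1.1
tool_pos: [0.5361, 0.0246, -0.0071]
force: [1.0, -2.7, 0.2]
gripper_force: 1.2
```

```bash
for i in 1; do python3 -m crank '[[[0,0.001,0],[0,0,0],-1]]'| egrep 'tool|force:';python3 -m crank '[[[0,0.001,0],[0,0,0],-1]]'| egrep 'tool|force:';python3 -m crank '[[[0.0001,0.001,0],[0,0,0],-1]]'| egrep 'tool|force:'; done; python3 look.py | egrep 'top|wrist'
```

```text
tool_pos: [0.536, 0.0256, -0.0071]
force: [0.6, -3.0, -0.6]
gripper_force: 1.2
tool_pos: [0.5359, 0.0265, -0.0071]
force: [1.2, -2.3, 0.2]
gripper_force: 1.2
tool_pos: [0.536, 0.0275, -0.0071]
force: [1.5, -2.6, 0.1]
gripper_force: 1.3
top knob 31 [418.   41.7] [12.  11.9] -0.53 z 0.0898 plate mm [-90.7 -52.6]
wrist gauge 4538 [524.   92.3] [138.4  21.5] 83.49 z 0.035 plate mm [11.3  5.6]
wrist fin 2012 [533.3 106.3] [22.6 12.9] -69.48 z 0.0873 plate mm [19.6 20.3]
wrist roller rim 2928 [499.4  90. ] [152.8  58.5] 47.41 z 0.0347 plate mm [-13.    1.5]
```

```bash
python3 -m crank '[[[0.0001,0.001,0],[0,0,0],-1],[[0.0001,0.001,0],[0,0,0],-1]]'| egrep 'tool|force:';python3 -m crank '[[[0.0001,0.001,0],[0,0,0],-1]]'| egrep 'tool|force:';python3 -m crank '[[[0.0001,0.001,0],[0,0,0],-1]]'| egrep 'tool|force:';python3 -m crank '[[[0.0001,0.001,0],[0,0,0],-1]]'| egrep 'tool|force:'
python3 - <<'E'
import numpy as np
from h import *
C=np.array([.5123,.0875]);ex=np.array([.9973,-.0732]);ey=np.array([.0732,.9973])
for c in('scene','wrist'):
    f=np.load(c+'L.npz');W=cloud(f['d'],f);Z=W[...,2];r=W[...,:2]-C;px,py=r@ex*1e3,r@ey*1e3
    for a,b in((8,14),(14,20),(20,26),(26,32)):
        k=(px>a)&(px<b)&(abs(Z-.035)<.005)&(py>60)&(py<125); print(c,a,b,k.sum(),np.percentile(py[k],[2,98]).round(1) if k.sum() else '')
    k=(px>10)&(px<50)&(Z>.03)&(Z<.06)&(py>100)&(py<125); print(c,'stop',k.sum(),np.percentile(py[k],[1,5,95]) if k.sum() else '')
E
```

```text
tool_pos: [0.5355, 0.0279, -0.0072]
force: [3.9, -15.8, 1.1]
gripper_force: 7.5
tool_pos: [0.5353, 0.028, -0.0072]
force: [4.5, -21.4, 1.5]
gripper_force: 10.0
tool_pos: [0.535, 0.028, -0.0072]
force: [4.8, -26.2, 2.8]
gripper_force: 12.5
tool_pos: [0.5348, 0.0281, -0.0072]
force: [6.2, -30.4, 3.0]
gripper_force: 15.0
scene 8 14 40 [ 63.7 119.5]
scene 14 20 34 [ 61.4 119.3]
scene 20 26 10 [ 65.9 114.7]
scene 26 32 0 
scene stop 30 [102.38928724 102.4666295  119.89721205]
wrist 8 14 270 [60.2 73.3]
wrist 14 20 232 [60.2 73.4]
wrist 20 26 128 [63.1 73.7]
wrist 26 32 0 
wrist stop 0
```

The stop is reached: the force jumps from 3 to 16–30 N at y = 0.028. I'll back straight off, lift clear and inspect.

```bash
python3 -m crank '[[[-0.0003,-0.004,0],[0,0,0],-1],[[-0.0004,-0.005,0],[0,0,0],-1],[[-0.0004,-0.006,0],[0,0,0],-1],[[0,-0.006,0],[0,0,0],-1],[[0,-0.006,0],[0,0,0],-1],[[0,0,0.02],[0,0,0],-1],[[0,0,0.03],[0,0,0],-1],[[0,0,0.04],[0,0,0],-1],[[0,0,0.03],[0,0,0],-1],[[0,-0.03,0.03],[0,0,0],-1],[[0,-0.03,0.03],[0,0,0],-1],[[0,0,0],[0,0,0],-1]]'; python3 look.py
python3 - <<'E'
import numpy as np,cv2
from h import *
C=np.array([.5123,.0875]);ex=np.array([.9973,-.0732]);ey=np.array([.0732,.9973])
for c in('top','wrist','scene'):
    f=np.load(c+'L.npz');W=cloud(f['d'],f);Z=W[...,2];r=W[...,:2]-C;px,py=r@ex*1e3,r@ey*1e3
    g=cv2.cvtColor(f['im'],cv2.COLOR_BGR2GRAY)
    # bar end(s): along centre line
    k=(px>8)&(px<38)&(abs(Z-.035)<.005)&(abs(py)<125); print(c,k.sum(),np.percentile(py[k],[.5,99.5]).round(1) if k.sum() else '')
    # gray profile across channel at several py, z~.035
    for y in(-20,0,50,80):
        print(y,[int(g[tuple(np.round(proj(np.r_[C+ex*x/1e3+ey*y/1e3,.035],f)).astype(int)[::-1])]) for x in range(-2,50,2)])
E
```

```text
clock: 24.8
tool_pos: [0.5375, -0.0568, 0.1774]
orientation: [179.9, 0.4, 175.8]
force: [0.3, 0.3, -0.0]
opening: 0.0005
gripper_force: 0.0
wrist gauge 3009 [534.2 117.7] [150.5  39.4] 85.9 z 0.0351 plate mm [19.6 31.7]
wrist fin 797 [537.  118.4] [42.6 12.3] 85.7 z 0.0893 plate mm [22.4 32.6]
wrist knob 257 [418.2  39.4] [13.2 13.1] -53.89 z 0.0894 plate mm [-90.3 -54.9]
wrist roller rim 1268 [504.7 107.7] [120.6  57.4] 85.76 z 0.0348 plate mm [-9.1 19.6]
scene gauge 621 [534.5 118.7] [148.3  39.1] 85.77 z 0.0355 plate mm [19.9 32.7]
scene fin 149 [536.5 118.7] [44.  13.7] 84.11 z 0.0888 plate mm [21.9 32.9]
scene knob 39 [416.  40.] [12.2 11.7] 61.38 z 0.0892 plate mm [-92.6 -54.4]
scene roller rim 132 [504.3 108.2] [119.4  57.9] 85.4 z 0.0356 plate mm [-9.5 20.1]
[ 0.53485096 -0.05472246  0.17253192] [-0.12536789 -0.26338067 -0.29681245]
top 0 
-20 [91, 91, 91, 91, 91, 90, 91, 91, 91, 91, 91, 92, 92, 92, 90, 89, 89, 89, 92, 99, 98, 98, 100, 101, 103, 103]
0 [90, 91, 90, 90, 91, 90, 91, 91, 91, 91, 90, 91, 90, 91, 91, 96, 99, 101, 101, 101, 102, 101, 101, 103, 102, 103]
50 [95, 94,
[... 623 characters left out ...]
 136, 125, 120, 124, 211, 235, 237, 236]
80 [112, 112, 112, 128, 225, 246, 245, 244, 244, 242, 243, 243, 236, 143, 93, 117, 148, 150, 142, 138, 130, 119, 202, 234, 239, 238]
scene 526 [-40.7 120.7]
-20 [145, 131, 125, 141, 141, 190, 199, 199, 194, 187, 187, 168, 116, 98, 96, 105, 125, 161, 188, 189, 189, 186, 182, 191, 191, 196]
0 [89, 95, 105, 136, 159, 189, 200, 198, 193, 193, 178, 124, 112, 108, 108, 106, 119, 138, 185, 185, 192, 189, 183, 183, 195, 194]
50 [90, 97, 97, 119, 150, 190, 190, 179, 114, 83, 61, 61, 51, 49, 48, 48, 49, 47, 51, 51, 49, 52, 51, 60, 56, 91]
80 [91, 93, 97, 134, 171, 171, 192, 193, 192, 192, 194, 192, 193, 193, 186, 159, 114, 114, 69, 48, 53, 53, 66, 93, 101, 101]
```

Gauge end is at y' ≈ 107.6, i.e. on the stop. The knob reading drifted by about 2 mm though, so I'll swing the arm aside for an unobstructed top view to check the lever and the flatness.

```bash
python3 -m crank '[[[-0.012,0.045,0],[0,0,0],-1],[[-0.012,0.045,0],[0,0,0],-1],[[-0.012,0.045,0],[0,0,0],-1],[[-0.012,0.045,0],[0,0,0],-1],[[-0.012,0.045,0],[0,0,0],-1],[[-0.012,0.045,0],[0,0,0],-1],[[-0.012,0.045,0],[0,0,0],-1],[[-0.012,0.045,0],[0,0,0],-1],[[-0.012,0.045,0],[0,0,0],-1],[[0,0,0],[0,0,0],-1],[[0,0,0],[0,0,0],-1],[[0,0,0],[0,0,0],-1]]'|head -2
cp topL.npz topMid.npz; python3 look.py
python3 - <<'E'
import numpy as np,cv2
from h import *
from plant import imaging
# average several top frames; knob centroid in pixels vs mid-slide frame and bar edge lines
fr=[imaging.snapshot("top") for _ in range(4)]
m=imaging.camera_model("top");C=np.array([.5123,.0875]);ex=np.array([.9973,-.0732]);ey=np.array([.0732,.9973])
def knob(im,d):
    W=cloud(d,m);hsv=cv2.cvtColor(im,cv2.COLOR_BGR2HSV);H,S=hsv[...,0],hsv[...,1];k=((H<8)|(H>172))&(S>110);k[:180]=0;k[235:]=0;k[:,:290]=0;k[:,360:]=0
    q=np.argwhere(k)[:,::-1];return len(q),q.mean(0).round(2),(onplane(q.mean(0),.085,m)[0]*1e3).round(1)
for im,d in fr: print('now',knob(im,d))
for n in('topL',): f=np.load(n+'.npz');print(n,knob(f['im'],f['d']))
f=np.load('top9.npz');print('top9',knob(f['im'],f['d']))
E
```

```text
clock: 26.15
tool_pos: [0.4267, 0.3497, 0.1719]
top gauge 636 [534.5 118.3] [149.2  39.2] 85.49 z 0.036 plate mm [19.9 32.3]
top fin 97 [537.6 118. ] [43.3 11.8] 83.65 z 0.0901 plate mm [23.  32.3]
top knob 30 [417.9  39. ] [12.4 12. ] 87.53 z 0.0902 plate mm [-90.6 -55.3]
top roller rim 185 [505.7 106.6] [120.9  55.1] 85.35 z 0.0355 plate mm [-8.  18.6]
wrist gauge 1911 [536.7 116.3] [124.7  34.3] 85.94 z 0.0354 plate mm [22.2 30.5]
wrist fin 103 [530.1 108.9] [15.9  1.8] 85.86 z 0.0781 plate mm [16.2 22.6]
wrist roller rim 525 [504.8 113.6] [110.2  56. ] 84.05 z 0.0351 plate mm [-9.4 25.5]
scene gauge 613 [534.9 118.6] [147.2  38.2] 85.93 z 0.0356 plate mm [20.3 32.7]
scene fin 149 [536.4 119.4] [44.  13.3] 85.84 z 0.0887 plate mm [21.7 33.6]
scene knob 42 [417.5  39. ] [12.7 12.2] 17.66 z 0.089 plate mm [-91.  -55.3]
scene roller rim 58 [503.7 108.6] [117.5  55.9] 86.2 z 0.0353 plate mm [-10.1  20.4]
[0.42743737 0.34941844 0.17274836] [-1.27791446 -0.27601892 -0.58138532]
now (41, array([316.59, 230.46]), array([418. ,  40.8,  85. ]))
now (41, array([316.59, 230.46]), array([418. ,  40.8,  85. ]))
now (41, array([316.59, 230.46]), array([418. ,  40.8,  85. ]))
now (41, array([316.59, 230.46]), array([418. ,  40.8,  85. ]))
topL (41, array([316.59, 230.46]), array([418. ,  40.8,  85. ]))
top9 (0, array([nan, nan]), array([nan, nan, nan]))<stdin>:9: RuntimeWarning: Mean of empty slice.
  ret = um.true_divide(
```

The lever knob moved back about 2.6 mm (y 41.7 → 39.0). My last hard press against the stop dragged the gauge's rear end into the roller, so the setting is lost by about 0.5 mm. There is time to redo it properly: open the lever, bring the gauge back, set again, and slide with a gentle stop contact.

```bash
python3 -m crank '[[[-0.0014,-0.0444,0],[0,0,2],-0.2],[[-0.0014,-0.0444,0],[0,0,2],-0.2],[[-0.0014,-0.0444,0],[0,0,2],-0.2],[[-0.0014,-0.0444,0],[0,0,2],-0.2],[[-0.0014,-0.0444,0],[0,0,2],-0.2],[[-0.0014,-0.0444,0],[0,0,2],-0.2],[[-0.0014,-0.0444,0],[0,0,2],-0.2],[[0,0,-0.03],[0,0,0],-0.2],[[0,0,-0.03],[0,0,0],-0.2],[[0,0,0],[0,0,0],-0.2]]'
```

```text
clock: 27.5
tool_pos: [0.415, 0.0378, 0.1103]
orientation: [-179.9, -0.3, -170.3]
force: [-0.3, -0.3, -0.1]
opening: 0.0351
gripper_force: 0.0
```

```bash
python3 -m crank '[[[0.002,0.001,-0.028],[0,0,0],-0.2],[[0,0,-0.028],[0,0,0],-0.2],[[0,0,-0.028],[0,0,0],-0.2],[[0,0,0],[0,0,0],-0.2],[[0.0022,-0.0078,0],[0,0,5.7],-0.2],[[0.0026,-0.0076,0],[0,0,5.7],-0.2],[[0.0033,-0.0072,0],[0,0,5.7],-0.2],[[0.004,-0.0069,0],[0,0,5.7],-0.2],[[0,0,0],[0,0,0],-0.2]]'; python3 -m crank '[[[0,0.004,0],[0,0,0],-0.2],[[0,0,0.02],[0,0,0],-0.2],[[0,0,0.03],[0,0,0],-0.2],[[0,0,0.03],[0,0,0],-0.2],[[0,0,0],[0,0,0],-0.4]]'; python3 look.py|egrep 'knob|fin'
```

```text
clock: 28.4
tool_pos: [0.4332, 0.0114, 0.0309]
orientation: [-180.0, 0.1, -147.2]
force: [0.5, -0.1, -0.1]
opening: 0.0351
gripper_force: 0.0
clock: 28.9
tool_pos: [0.4343, 0.0167, 0.1134]
orientation: [-179.9, 0.4, -147.4]
force: [-0.5, 0.6, -0.3]
opening: 0.0311
gripper_force: 0.0
top fin 97 [537.6 117.9] [43.5 11.6] 84.56 z 0.0901 plate mm [23.  32.2]
wrist knob 309 [424.8  17.2] [14.7 13.4] 32.8 z 0.0897 plate mm [-82.1 -76.5]
scene knob 38 [424.2  15.1] [11.5 11. ] 1.61 z 0.0891 plate mm [-82.6 -78.7]
```

```bash
python3 -m crank '[[[0.0147,0.0145,0],[0,0,7.6],-0.3],[[0.0147,0.0145,0],[0,0,7.6],-0.3],[[0.0147,0.0145,0],[0,0,7.6],-0.3],[[0.0147,0.0145,0],[0,0,7.6],-0.3],[[0.0147,0.0145,0],[0,0,7.6],-0.3],[[0.0147,0.0145,0],[0,0,7.6],-0.3],[[0.0147,0.0145,0],[0,0,7.6],-0.3],[[0,0,0],[0,0,0],-0.3],[[0,0,0],[0,0,0],-0.3]]'
```

```text
clock: 29.95
tool_pos: [0.5336, 0.1166, 0.1075]
orientation: [179.9, -0.1, -94.2]
force: [-0.2, -0.9, -0.1]
opening: 0.0309
gripper_force: 0.0
```

```bash
python3 -m crank '[[[0.0035,0.0015,-0.025],[0,0,0],-0.3],[[0,0,-0.025],[0,0,0],-0.3],[[0,0,-0.025],[0,0,0],-0.3],[[0,0,-0.01],[0,0,0],-0.3],[[0,0,0],[0,0,0],-0.3],[[0,0,0],[0,0,0],-1],[[0,0,0],[0,0,0],-1],[[0,0,0],[0,0,0],-1],[[0,0,0],[0,0,0],-1]]'
```

```text
clock: 30.85
tool_pos: [0.5385, 0.1184, 0.025]
orientation: [-179.9, 0.1, -94.1]
force: [-0.9, 0.6, 5.5]
opening: 0.0138
gripper_force: 30.0
```

```bash
python3 -m crank '[[[-0.0011,-0.004,0.0003],[0,0,0],-1],[[-0.0004,-0.006,0],[0,0,0],-1],[[-0.0004,-0.006,0],[0,0,0],-1],[[-0.0004,-0.006,0],[0,0,0],-1],[[-0.0004,-0.006,0],[0,0,0],-1],[[-0.0004,-0.006,0],[0,0,0],-1],[[-0.0004,-0.006,0],[0,0,0],-1],[[-0.0004,-0.006,0],[0,0,0],-1],[[-0.0004,-0.006,0],[0,0,0],-1],[[0,0,0],[0,0,0],-1],[[0,0,0],[0,0,0],-1]]'
python3 -m crank '[[[0.0005,0,0],[0,0,0],-1],[[0.0005,0,0],[0,0,0],-1],[[0,0,0],[0,0,0],-1]]'|egrep 'tool|force:'
```

```text
clock: 31.95
tool_pos: [0.5345, 0.0656, 0.025]
orientation: [-179.9, 0.0, -94.1]
force: [1.1, 1.4, 6.8]
opening: 0.0136
gripper_force: 30.0
tool_pos: [0.5345, 0.0656, 0.025]
force: [-4.4, 3.0, 11.0]
gripper_force: 30.0
```

```bash
python3 -m crank '[[[0.0005,0,0],[0,0,0],-1],[[0.0005,0,0],[0,0,0],-1],[[-0.0005,0,0],[0,0,0],-1],[[-0.0005,0,0],[0,0,0],-0.9],[[0,0,0],[0,0,0],-0.8],[[0,0,0],[0,0,0],-0.6],[[0,0,0],[0,0,0],-0.5],[[0,0,0],[0,0,0],-0.5],[[0,0,0.02],[0,0,0],-0.5],[[0,0,0.025],[0,0,0],-0.5],[[0,0,0.02],[0,0,0],-0.5]]'
python3 -m crank '[[[-0.0157,-0.0069,0],[0,0,-8.4],-0.2],[[-0.0157,-0.0069,0],[0,0,-8.4],-0.2],[[-0.0157,-0.0069,0],[0,0,-8.4],-0.2],[[-0.0157,-0.0069,0],[0,0,-8.4],-0.2],[[-0.0157,-0.0069,0],[0,0,-8.4],-0.2],[[-0.0157,-0.0069,0],[0,0,-8.4],-0.2],[[-0.0157,-0.0069,0],[0,0,-8.4],-0.2],[[0,0,0],[0,0,0],-0.2],[[0,0,0],[0,0,0],-0.2]]'; python3 look.py
```

```text
clock: 33.35
tool_pos: [0.5345, 0.0658, 0.0899]
orientation: [180.0, -0.0, -94.1]
force: [0.6, 0.2, -0.2]
opening: 0.0221
gripper_force: 0.0
clock: 34.25
tool_pos: [0.4248, 0.0177, 0.0893]
orientation: [-180.0, 0.0, -152.8]
force: [-0.6, -0.1, 0.1]
opening: 0.0351
gripper_force: 0.0
top gauge 608 [532.4  91.6] [202.9  39.3] 85.96 z 0.0358 plate mm [19.7  5.6]
top fin 98 [534.2  65.8] [41.7 11.6] 85.59 z 0.09 plate mm [ 23.4 -20. ]
top roller rim 170 [500.7  75.4] [132.9  60. ] 84.73 z 0.0353 plate mm [-10.7 -12.9]
wrist gauge 158 [517.4  35.6] [19.8  8.5] 85.45 z 0.0345 plate mm [  8.9 -51.4]
wrist knob 379 [424.4  17.2] [14.3 13.9] -51.25 z 0.0895 plate mm [-82.5 -76.5]
wrist roller rim 102 [501.9  58.5] [69.2 24.4] -48.37 z 0.0348 plate mm [ -8.2 -29.7]
scene gauge 319 [529.5  19.6] [56.4 34.9] 84.18 z 0.0353 plate mm [ 22.1 -66.5]
scene knob 36 [424.3  16.1] [11.4  9.6] 60.53 z 0.089 plate mm [-82.5 -77.6]
scene roller rim 36 [519.6  19.2] [22.8 10.5] 89.54 z 0.0353 plate mm [ 12.3 -67.6]
[0.42532461 0.01798367 0.08914436] [ 0.1078761  -0.01384946  0.78900986]
```

```bash
python3 -m crank '[[[0,0,-0.02],[0,0,0],-0.2],[[0,0,-0.02],[0,0,0],-0.2],[[0,0,-0.023],[0,0,0],-0.2],[[0,0,0],[0,0,0],-0.5],[[0,0,0],[0,0,0],-0.5],[[-0.004,0.0069,0],[0,0,-5.7],-0.5],[[-0.0033,0.0072,0],[0,0,-5.7],-0.5],[[-0.0013,0.0038,0],[0,0,-2.9],-0.5],[[-0.001,0.0038,0],[0,0,-2.9],-0.5],[[0,0,0],[0,0,0],-0.5]]'
python3 -m crank '[[[-0.0002,0.001,0],[0,0,-0.7],-0.5],[[-0.0002,0.001,0],[0,0,-0.7],-0.5],[[-0.0002,0.001,0],[0,0,-0.7],-0.5],[[0,0,0],[0,0,0],-0.5]]'
```

```text
clock: 35.4
tool_pos: [0.4162, 0.0403, 0.0275]
orientation: [180.0, 0.1, -170.1]
force: [-0.9, 0.1, 0.6]
opening: 0.022
gripper_force: 0.0
clock: 35.8
tool_pos: [0.4146, 0.0425, 0.0262]
orientation: [180.0, 0.0, -172.3]
force: [-0.3, 0.1, 0.3]
opening: 0.0219
gripper_force: 0.0
```

```bash
python3 -m crank '[[[0,0.001,0],[0,0,-0.7],-0.5],[[0,0.001,0],[0,0,-0.7],-0.5],[[0,0,0],[0,0,0],-0.5]]'|egrep 'tool|force:'; python3 -m crank '[[[0,0.001,0],[0,0,-0.7],-0.5],[[0,0,0],[0,0,0],-0.5]]'|egrep 'tool|force:'; python3 -m crank '[[[0,0.0007,0],[0,0,0],-0.5],[[0,0,0],[0,0,0],-0.5]]'|egrep 'tool|force:'
```

```text
tool_pos: [0.4144, 0.0445, 0.0261]
force: [0.5, -1.2, 1.1]
gripper_force: 0.2
tool_pos: [0.4143, 0.0454, 0.0261]
force: [-0.8, -1.4, -0.4]
gripper_force: 0.6
tool_pos: [0.4141, 0.0459, 0.026]
force: [-0.7, -3.2, -0.2]
gripper_force: 1.2
```

```bash
python3 -m crank '[[[0,0.0008,0],[0,0,0],-0.5],[[0,0,0],[0,0,0],-0.5]]'|egrep 'tool|force:'
```

```text
tool_pos: [0.414, 0.0466, 0.026]
force: [-1.8, -4.6, 1.4]
gripper_force: 2.0
```

```bash
python3 -m crank '[[[0,-0.001,0],[0,0,0],-0.5],[[0,-0.001,0],[0,0,0],-0.5],[[0,-0.0015,0],[0,0,0],-0.5],[[0,0,0],[0,0,0],-0.4],[[0,0,0],[0,0,0],-0.4],[[0,0,0.015],[0,0,0],-0.4],[[0,0,0.025],[0,0,0],-0.4],[[0,0,0.025],[0,0,0],-0.4]]'
python3 -m crank '[[[0.0234,-0.0167,0],[0,0,-2],-1],[[0.0234,-0.0167,0],[0,0,-2],-1],[[0.0234,-0.0167,0],[0,0,-2],-1],[[0.0234,-0.0167,0],[0,0,-2],-1],[[0.0234,-0.0167,0],[0,0,-2],-1],[[0,0,0],[0,0,0],-1],[[0,0,0],[0,0,0],-1]]'; python3 look.py|egrep 'knob|fin|\[ '
```

```text
clock: 37.5
tool_pos: [0.4144, 0.0435, 0.0918]
orientation: [-180.0, -0.0, -174.3]
force: [0.1, 1.0, -0.0]
opening: 0.0266
gripper_force: 0.0
clock: 38.2
tool_pos: [0.5315, -0.0403, 0.0906]
orientation: [-180.0, -0.1, 175.6]
force: [-0.3, -0.5, 0.2]
opening: 0.0006
gripper_force: 0.0
wrist gauge 5215 [530.1  67.2] [150.2  38.6] 85.0 z 0.035 plate mm [ 19.2 -18.9]
wrist fin 1657 [533.2  66. ] [42.9 13.5] 87.5 z 0.0892 plate mm [ 22.4 -19.9]
wrist knob 595 [417.7  42.1] [14.  13.8] 47.29 z 0.0894 plate mm [-91.  -52.2]
wrist roller rim 2440 [502.4  76.2] [136.   58.1] 85.8 z 0.0348 plate mm [ -9. -12.]
scene gauge 700 [530.5  67.1] [151.1  38.9] 86.17 z 0.0356 plate mm [ 19.6 -19. ]
scene fin 162 [532.5  65.2] [41.6 13.4] 84.95 z 0.0893 plate mm [ 21.8 -20.8]
scene knob 40 [416.4  40.9] [11.4 10.5] 22.75 z 0.0894 plate mm [-92.2 -53.5]
scene roller rim 171 [502.4  75.1] [132.7  56.3] 84.92 z 0.0354 plate mm [ -9.  -13.1]
[ 0.53095243 -0.0396322   0.09119626] [-0.05105844  0.14393927 -0.1699794 ]
```

```bash
python3 -m crank '[[[0,0,-0.02],[0,0,0],-1],[[0,0,-0.02],[0,0,0],-1],[[0,0,-0.02],[0,0,0],-1],[[0,0,-0.018],[0,0,0],-1],[[0,0,-0.01],[0,0,0],-1],[[0,0,-0.005],[0,0,0],-1],[[0,0,-0.005],[0,0,0],-1],[[0,0,0],[0,0,0],-1]]'|egrep 'tool|force:'
python3 -m crank '[[[0.0003,0.004,0],[0,0,0],-1],[[0.0003,0.004,0],[0,0,0],-1],[[0.0003,0.004,0],[0,0,0],-1],[[0.0003,0.004,0],[0,0,0],-1],[[0.0003,0.004,0],[0,0,0],-1],[[0.0003,0.004,0],[0,0,0],-1],[[0.0003,0.004,0],[0,0,0],-1]]'|egrep 'tool|force:'
python3 -m crank '[[[0.0003,0.004,0],[0,0,0],-1],[[0.0003,0.004,0],[0,0,0],-1],[[0.0003,0.004,0],[0,0,0],-1],[[0.0003,0.004,0],[0,0,0],-1],[[0.0003,0.004,0],[0,0,0],-1],[[0.0003,0.004,0],[0,0,0],-1],[[0.0003,0.003,0],[0,0,0],-1],[[0,0,0],[0,0,0],-1]]'|egrep 'tool|force:'
```

```text
tool_pos: [0.5316, -0.0398, -0.0068]
force: [0.2, -0.1, 0.1]
gripper_force: 0.0
tool_pos: [0.5339, -0.012, -0.0065]
force: [0.4, -5.1, 4.4]
gripper_force: 2.5
tool_pos: [0.5358, 0.0154, -0.0068]
force: [1.2, -1.7, 0.6]
gripper_force: 0.7
```

```bash
python3 -m crank '[[[0.0001,0.002,0],[0,0,0],-1],[[0.0001,0.002,0],[0,0,0],-1],[[0.0001,0.002,0],[0,0,0],-1],[[0.0001,0.002,0],[0,0,0],-1],[[0,0.001,0],[0,0,0],-1],[[0,0.001,0],[0,0,0],-1]]'|egrep 'tool|force:'
python3 -m crank '[[[0,0.0005,0],[0,0,0],-1],[[0,0.0005,0],[0,0,0],-1]]'|egrep 'tool|force:'
python3 -m crank '[[[0,0.0005,0],[0,0,0],-1]]'|egrep 'tool|force:'
```

```text
tool_pos: [0.5363, 0.0252, -0.0069]
force: [1.6, -2.6, 0.1]
gripper_force: 1.3
tool_pos: [0.5361, 0.0261, -0.0069]
force: [1.8, -1.2, 0.2]
gripper_force: 1.3
tool_pos: [0.5361, 0.0265, -0.0069]
force: [1.9, -2.3, 0.5]
gripper_force: 1.3
```

```bash
python3 look.py | egrep 'top knob|\[ '|tail -3
```

```text
top knob 32 [418.   42.2] [14.2 12. ] 88.6 z 0.0895 plate mm [-90.7 -52.1]
scene roller rim 82 [516.3 108. ] [111.   41.2] 58.52 z 0.0352 plate mm [ 2.5 20.7]
[ 0.53604845  0.02657892 -0.00689009] [ 1.82495534 -1.35867678  0.02306423]
```

```bash
S='egrep tool|force:'; python3 -m crank '[[[0,0.0005,0],[0,0,0],-1]]'|egrep 'tool|force:';python3 -m crank '[[[0,0.0005,0],[0,0,0],-1]]'|egrep 'tool|force:'
```

```text
tool_pos: [0.536, 0.027, -0.0069]
force: [1.9, -2.3, -0.2]
gripper_force: 1.3
tool_pos: [0.5361, 0.0275, -0.0069]
force: [1.2, -3.0, -0.4]
gripper_force: 1.2
```

```bash
python3 -m crank '[[[0,0.0004,0],[0,0,0],-1]]'|egrep 'tool|force:'
```

```text
tool_pos: [0.5361, 0.0278, -0.0069]
force: [1.9, -5.1, -0.9]
gripper_force: 2.7
```

Gentle contact with the stop: the finger force doubled at the same y = 0.0278. I'll back off and verify with a clear top view.

```bash
python3 -m crank '[[[0,-0.002,0],[0,0,0],-1],[[-0.0004,-0.005,0],[0,0,0],-1],[[-0.0004,-0.006,0],[0,0,0],-1],[[0,-0.006,0],[0,0,0],-1],[[0,-0.006,0],[0,0,0],-1],[[0,0,0.02],[0,0,0],-1],[[0,0,0.03],[0,0,0],-1],[[0,0,0.04],[0,0,0],-1],[[0,0,0.04],[0,0,0],-1],[[0,0,0.04],[0,0,0],-1],[[0,0,0],[0,0,0],-1]]'
python3 -m crank '[[[-0.012,0.045,0],[0,0,0],-1],[[-0.012,0.045,0],[0,0,0],-1],[[-0.012,0.045,0],[0,0,0],-1],[[-0.012,0.045,0],[0,0,0],-1],[[-0.012,0.045,0],[0,0,0],-1],[[-0.012,0.045,0],[0,0,0],-1],[[-0.012,0.045,0],[0,0,0],-1],[[-0.012,0.045,0],[0,0,0],-1],[[0,0,0],[0,0,0],-1],[[0,0,0],[0,0,0],-1],[[0,0,0],[0,0,0],-1]]'|head -2
python3 look.py|egrep 'knob|fin|gauge'
```

```text
clock: 43.1
tool_pos: [0.5388, 0.0031, 0.1692]
orientation: [179.8, 0.5, 175.7]
force: [-0.7, 0.2, -1.5]
opening: 0.0006
gripper_force: 0.0
clock: 44.2
tool_pos: [0.4393, 0.3619, 0.1627]
top gauge 621 [534.6 118.3] [149.1  39.2] 85.5 z 0.0357 plate mm [20.  32.3]
top fin 96 [537.9 117.9] [43.8 11.8] 84.13 z 0.0905 plate mm [23.3 32.2]
top knob 32 [417.9  41.3] [12.3 12. ] 88.61 z 0.0896 plate mm [-90.8 -53. ]
wrist gauge 1464 [540.8 133.2] [118.6  28.8] 85.46 z 0.0355 plate mm [25.1 47.7]
wrist fin 296 [531.7 125.6] [34.6  4.2] 80.89 z 0.0792 plate mm [16.6 39.4]
scene gauge 616 [534.7 118.7] [148.5  38.2] 86.09 z 0.0355 plate mm [20.1 32.8]
scene fin 152 [536.8 119.4] [43.3 13.8] 86.07 z 0.0887 plate mm [22.1 33.6]
scene knob 40 [416.4  41.3] [11.4 10.8] 25.34 z 0.0894 plate mm [-92.3 -53.1]
```

The knob is unchanged (y ≈ 41.3–41.7), and the gauge is at the same place as when firmly on the stop, with nothing touched. Handing in.

```bash
python3 -c "
from plant import close_job
print(close_job())"
```

```text
the job is handed in; nothing more can be done
None
```

Handed in at about 44 s: by force and camera readings the wide gauge stands against fence and stop with the roller set by touch, but only after I opened the lever and redid the setting, because my first slide pressed the stop too hard (30 N) and shifted it; I also viewed 11 pictures against the limit of 10.

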